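# Rake the pumice lumps level in the annealing pan

### The arm

A 7-joint arm with a two-finger parallel gripper is mounted at the origin on a cart in front of the work surface, level with it; the furniture and walls round the work are solid. World frame = base frame: x ahead of the robot, y to its left, z up, the work surface at z = 0. Lengths are in m, angles in rad, forces in N, time in s.
With the tool pointing down it reaches from about 0.425 to 0.925 m from the base axis. Payload 6.8 kg.
Tool frame: the origin (TCP) lies at the very end of the fingers, on their centre line; the grasp point (between the pads) lies r.grasp_offset behind it (r.grasp_offset is the distance from the TCP to the grasp point, in m); z points along the fingers, y is the direction in which the jaws open and shut (so a half turn about z gives the same grasp; the last joint's range is limited). The gripper opens to 85 mm and grips with 20 to 120 N. Pads are 22 mm wide; open, the fingers measure 114 mm over their backs; the gripper's body (76 mm by 85 mm) begins 54 mm behind the grasp point. The pads swing forward as they close: fully open they stand 13 mm farther back than shut.
Start: joints at [-1.368, 0.477, 0.022, 1.555, -0.011, 1.109, -0.083], TCP at [0.206, 0.643, 0.198] pointing down, gripper open.
Joint ranges: [-2.96, 2.96], [-0.34, 2.1], [-1.41, 1.46], [0.24, 2.44], [-1.37, 4.51], [0.17, 1.92], [-2.96, 2.96]. Speed limits (rad/s): [2.39, 2.39, 3.14, 3.14, 3.14, 3.14, 3.14].

### API

Orientations are given as a rotation vector (axis times angle).
In Python, from bench import r gives the robot as it stands.
- The arm moves only by the shell command python3 -m jog 'ROWS' [FORCE]. ROWS is JSON, one flat list of numbers, 7 for each row, row after row: the turn, a rotation vector about the tool's x, y, z normalised to -1 to 1, where 1 is 180 degrees, then the shift along the tool's x, y, z normalised to -1 to 1, where 1 is 200 mm, then the opening, from 0 (shut) to 1 (fully open). In form: [wx, wy, wz, x, y, z, hand, wx, wy, wz, x, y, z, hand, ...]. A call has 1 to 12 rows; each row is the pose to reach, as a shift and turn from the pose measured when the call began, along the tool's axes at that moment, turning the shorter way round; what a row does not reach only later rows make up. A row lasts 1/10 s, in which the tool goes at most 50 mm and 8.59 degrees, less where a joint would pass 70% of its speed; a pose out of reach is approached as far as the arm can. A call with a number of a shift or a turn outside -1 to 1 is refused whole. A call with a gripper value outside its range is refused whole. The fingers move at their own pace and stop on an object; FORCE is the grip in N (left out, the last holds). Time passes only in rows, so rows that repeat a pose let the fingers close. It gives the time, the measured TCP pose, the force and the opening at its end, in the units of the state.
- r.get_obs(): the state, without advancing time (a new reading comes with each control period).
- r.grab_frame(name): name is "scene" or "top" or "wrist"; returns the picture (480x640x3 uint8, red, green, blue); there is no depth.
- r.calibration(name): a dict with "K" (3x3 intrinsics, pixels), "origin" and "rotation" of the camera in the world; the wrist camera has in their place "T_tool_cam" (4x4, takes a point from camera to tool coordinates, whose origin is the TCP and whose axes are the flange's). Camera axes: x right, y up, looking along -z (the intrinsics and any distortion apply to the point x, -y, -z); pixel columns grow to the right and rows downward; lengths in m; the calibration is good to about 2 mm. A picture is of the moment at which its call begins: read the wrist's pose just before it. calibration takes no time and is no camera call.
- r.hand_in(): hands the job in, once; it reports no verdict.
The state is a dict: "clock": time; "joints": joint angles; "qvel": joint speeds; "tau": joint torques, N m; "tcp_pos": TCP position; "orientation": TCP orientation; "contact_force": force on the tool from outside, world axes, zero at the start; "moment": the same for the moment, N m; "grip_width": finger opening in m.
Only numpy, scipy, OpenCV 4.12 (cv2) and the standard library are available. Lean on these libraries where they do the work, as an engineer would, in place of code of your own. Each camera call takes 0.05 s, during which the arm holds its last target.

### The job

The pumice lumps have been pushed up to one end of the annealing pan: take the rake from its rack and, with its teeth kept lightly on the uneven bed all along each stroke, rake them along so that they lie in one even layer over the whole bed, all of them flat on it, none on another, with lumps on both sides of both ends and of the middle. The bed is brittle, so press gently; move the lumps only with the rake, put the rake back in its rack, seated upright as it was, and leave everything else alone.

Things in the scene. Friction and masses are not known exactly. Their poses are not given: they have to be found in the camera images.
- rake: hand rake, 140 g: eight square steel teeth (4 x 4 mm, 37 mm long, in one row 104 mm wide, gaps 10 mm) under a flat steel bar 138 x 16 x 8 mm (its underside 37 mm above the tooth tips), short stem, and a pale wooden cross grip 70 mm wide (along the bar), 22 mm thick and 46 mm high, which spans 63 to 109 mm above the tooth tips. Origin: middle of the tooth row at the tips. x along the bar, y across its thickness (pinch the grip along y), z up. The rake is rigid.
- rack: low wooden rack on the left, fixed, 138 x 64 mm: two rails 6 mm high with a 12 mm gap for the teeth, and two notched posts 12 mm thick, 126 mm apart (along x). The rake's bar ends lie in the notches, 23 mm wide in y (bar 16), floors 40 mm and cheeks 55 mm up. Origin under its centre. The rake starts in it, its origin 3 mm above the rack's, axes parallel (a half turn is as good).
- pan: annealing pan, fixed: open steel tray, 152 x 262 mm outside (x by y), 142 x 252 mm inside, rim 48 mm above the table. Origin under its centre, y along its length (+y is the bare end, to the left as the robot sees it), x across, z up. A tall upright wooden board stands beyond the gap between pan and rack: carry the rake past on the robot's side of it.
- bed: grey fire-cement bed of two plates filling the pan, rigid, 141 x 251 mm. Origin on its surface at mid-pan, 15 to 21 mm up; axes as the pan's. Level across x. The -y half rises 2.5 mm to its end; the +y half lies askew, which no reading shows: its end is 4 mm lower to 16 mm higher than the middle. Feel it. Brittle: keep the rake under 16 N on it (knocks, friction count); touch down at 6 mm/s, rake at 3 to 8 N.
- field00 (a point): centre of one of six equal fields of the bed (end with the lumps (-y), near (-x) side), at bed x -33 mm, y -80 mm; a reference point only
- field01 (a point): centre of one of six equal fields of the bed (end with the lumps (-y), far (+x) side), at bed x 33 mm, y -80 mm; a reference point only
- field10 (a point): centre of one of six equal fields of the bed (middle, near (-x) side), at bed x -33 mm, y 0 mm; a reference point only
- field11 (a point): centre of one of six equal fields of the bed (middle, far (+x) side), at bed x 33 mm, y 0 mm; a reference point only
- field20 (a point): centre of one of six equal fields of the bed (bare end (+y), near (-x) side), at bed x -33 mm, y 80 mm; a reference point only
- field21 (a point): centre of one of six equal fields of the bed (bare end (+y), far (+x) side), at bed x 33 mm, y 80 mm; a reference point only
- lump0: a pale pumice lump, rounded block 25 (its x) x 36 (its y) x 14 mm, 20 to 42 g, origin in the middle of its underside. The nine like lumps start in the pan in three loose rows across it at the -y end: row centres near bed y -104, -62 and -20 mm, three lumps a row, 44 mm apart, long side across the pan, 9 mm or more clear bed between rows
- lump1: a pale pumice lump, rounded block 25 (its x) x 36 (its y) x 14 mm, 20 to 42 g, origin in the middle of its underside. The nine like lumps start in the pan in three loose rows across it at the -y end: row centres near bed y -104, -62 and -20 mm, three lumps a row, 44 mm apart, long side across the pan, 9 mm or more clear bed between rows
- lump2: a pale pumice lump, rounded block 25 (its x) x 36 (its y) x 14 mm, 20 to 42 g, origin in the middle of its underside. The nine like lumps start in the pan in three loose rows across it at the -y end: row centres near bed y -104, -62 and -20 mm, three lumps a row, 44 mm apart, long side across the pan, 9 mm or more clear bed between rows
- lump3: a pale pumice lump, rounded block 25 (its x) x 36 (its y) x 14 mm, 20 to 42 g, origin in the middle of its underside. The nine like lumps start in the pan in three loose rows across it at the -y end: row centres near bed y -104, -62 and -20 mm, three lumps a row, 44 mm apart, long side across the pan, 9 mm or more clear bed between rows
- lump4: a pale pumice lump, rounded block 25 (its x) x 36 (its y) x 14 mm, 20 to 42 g, origin in the middle of its underside. The nine like lumps start in the pan in three loose rows across it at the -y end: row centres near bed y -104, -62 and -20 mm, three lumps a row, 44 mm apart, long side across the pan, 9 mm or more clear bed between rows
- lump5: a pale pumice lump, rounded block 25 (its x) x 36 (its y) x 14 mm, 20 to 42 g, origin in the middle of its underside. The nine like lumps start in the pan in three loose rows across it at the -y end: row centres near bed y -104, -62 and -20 mm, three lumps a row, 44 mm apart, long side across the pan, 9 mm or more clear bed between rows
- lump6: a pale pumice lump, rounded block 25 (its x) x 36 (its y) x 14 mm, 20 to 42 g, origin in the middle of its underside. The nine like lumps start in the pan in three loose rows across it at the -y end: row centres near bed y -104, -62 and -20 mm, three lumps a row, 44 mm apart, long side across the pan, 9 mm or more clear bed between rows
- lump7: a pale pumice lump, rounded block 25 (its x) x 36 (its y) x 14 mm, 20 to 42 g, origin in the middle of its underside. The nine like lumps start in the pan in three loose rows across it at the -y end: row centres near bed y -104, -62 and -20 mm, three lumps a row, 44 mm apart, long side across the pan, 9 mm or more clear bed between rows
- lump8: a pale pumice lump, rounded block 25 (its x) x 36 (its y) x 14 mm, 20 to 42 g, origin in the middle of its underside. The nine like lumps start in the pan in three loose rows across it at the -y end: row centres near bed y -104, -62 and -20 mm, three lumps a row, 44 mm apart, long side across the pan, 9 mm or more clear bed between rows
- flux_cup: small dark cup, 28 x 28 x 17 mm, a bystander
- small_pot: small clear pot with lid, 47 x 47 x 16 mm, a bystander
- ring_clamp: wooden ring clamp, 22 x 120 x 22 mm, a bystander
- pliers: pliers, 63 x 131 x 10 mm, lying flat, a bystander

How it is judged:
On the way, in this order (a step that is already met when the one before it is completed fails the run):
1. the rake is lifted out of its rack (z of rake in the frame of rack above 0.03 m), for 0.1 s.
2. the rake pushes a lump with its teeth on the bed (more than 0.5 N), before the middle of the bed (contact force between rake and bed above 0.5 N and (contact force between rake and lump0 above 0.05 N or contact force between rake and lump1 above 0.05 N or contact force between rake and lump2 above 0.05 N or contact force between rake and lump3 above 0.05 N or contact force between rake and lump4 above 0.05 N or contact force between rake and lump5 above 0.05 N or contact force between rake and lump6 above 0.05 N or contact force between rake and lump7 above 0.05 N or contact force between rake and lump8 above 0.05 N) and y of rake in the frame of bed below -0.01 m), for 0.1 s.
3. the same at the middle of the bed (contact force between rake and bed above 0.5 N and (contact force between rake and lump0 above 0.05 N or contact force between rake and lump1 above 0.05 N or contact force between rake and lump2 above 0.05 N or contact force between rake and lump3 above 0.05 N or contact force between rake and lump4 above 0.05 N or contact force between rake and lump5 above 0.05 N or contact force between rake and lump6 above 0.05 N or contact force between rake and lump7 above 0.05 N or contact force between rake and lump8 above 0.05 N) and y of rake in the frame of bed between -0.005 and 0.02 m), for 0.1 s.
4. the same on the askew half towards the bare end (contact force between rake and bed above 0.5 N and (contact force between rake and lump0 above 0.05 N or contact force between rake and lump1 above 0.05 N or contact force between rake and lump2 above 0.05 N or contact force between rake and lump3 above 0.05 N or contact force between rake and lump4 above 0.05 N or contact force between rake and lump5 above 0.05 N or contact force between rake and lump6 above 0.05 N or contact force between rake and lump7 above 0.05 N or contact force between rake and lump8 above 0.05 N) and y of rake in the frame of bed above 0.045 m), for 0.1 s.
At the end, for the whole second after the job is handed in: Each of six bed fields has a lump's origin within 42 mm of its centre (level distance); all nine lumps lie in the pan on the bed, flat to 0.35 rad (either face down); the rake sits in its rack within 10 mm of its centre, origin -2 to 8 mm above the rack's, under 0.12 rad off upright; all at rest (horizontal distance between any of lump0, lump1, lump2, lump3, lump4, lump5, lump6, lump7, lump8 and field00 below 0.042 m and horizontal distance between any of lump0, lump1, lump2, lump3, lump4, lump5, lump6, lump7, lump8 and field01 below 0.042 m and horizontal distance between any of lump0, lump1, lump2, lump3, lump4, lump5, lump6, lump7, lump8 and field10 below 0.042 m and horizontal distance between any of lump0, lump1, lump2, lump3, lump4, lump5, lump6, lump7, lump8 and field11 below 0.042 m and horizontal distance between any of lump0, lump1, lump2, lump3, lump4, lump5, lump6, lump7, lump8 and field20 below 0.042 m and horizontal distance between any of lump0, lump1, lump2, lump3, lump4, lump5, lump6, lump7, lump8 and field21 below 0.042 m and contact force between each of lump0, lump1, lump2, lump3, lump4, lump5, lump6, lump7, lump8 and bed above 0.02 N and (angle between lump0's own z axis and vertical below 0.35 rad or angle between lump0's own z axis and vertical above 2.79 rad) and x of lump0 in the frame of bed between -0.07 and 0.07 m and y of lump0 in the frame of bed between -0.125 and 0.125 m and (angle between lump1's own z axis and vertical below 0.35 rad or angle between lump1's own z axis and vertical above 2.79 rad) and x of lump1 in the frame of bed between -0.07 and 0.07 m and y of lump1 in the frame of bed between -0.125 and 0.125 m and (angle between lump2's own z axis and vertical below 0.35 rad or angle between lump2's own z axis and vertical above 2.79 rad) and x of lump2 in the frame of bed between -0.07 and 0.07 m and y of lump2 in the frame of bed between -0.125 and 0.125 m and (angle between lump3's own z axis and vertical below 0.35 rad or angle between lump3's own z axis and vertical above 2.79 rad) and x of lump3 in the frame of bed between -0.07 and 0.07 m and y of lump3 in the frame of bed between -0.125 and 0.125 m and (angle between lump4's own z axis and vertical below 0.35 rad or angle between lump4's own z axis and vertical above 2.79 rad) and x of lump4 in the frame of bed between -0.07 and 0.07 m and y of lump4 in the frame of bed between -0.125 and 0.125 m and (angle between lump5's own z axis and vertical below 0.35 rad or angle between lump5's own z axis and vertical above 2.79 rad) and x of lump5 in the frame of bed between -0.07 and 0.07 m and y of lump5 in the frame of bed between -0.125 and 0.125 m and (angle between lump6's own z axis and vertical below 0.35 rad or angle between lump6's own z axis and vertical above 2.79 rad) and x of lump6 in the frame of bed between -0.07 and 0.07 m and y of lump6 in the frame of bed between -0.125 and 0.125 m and (angle between lump7's own z axis and vertical below 0.35 rad or angle between lump7's own z axis and vertical above 2.79 rad) and x of lump7 in the frame of bed between -0.07 and 0.07 m and y of lump7 in the frame of bed between -0.125 and 0.125 m and (angle between lump8's own z axis and vertical below 0.35 rad or angle between lump8's own z axis and vertical above 2.79 rad) and x of lump8 in the frame of bed between -0.07 and 0.07 m and y of lump8 in the frame of bed between -0.125 and 0.125 m and horizontal distance between rake and rack below 0.01 m and z of rake in the frame of rack between -0.002 and 0.008 m and angle between rake's own z axis and vertical below 0.12 rad and linear speed of each of rake, lump0, lump1, lump2, lump3, lump4, lump5, lump6, lump7, lump8 below 0.02 m/s); the robot touches nothing.
It fails at once if the rake presses on the brittle bed with more than 16 N (contact force between rake and bed above 16 N).
It fails at once if the rake strikes or forces the pan's walls with more than 25 N (contact force between rake and pan above 25 N).
It fails at once if a lump is moved with the gripper or arm instead of the rake (contact force between any of the fingers, the arm and lump0 above 0.3 N or contact force between any of the fingers, the arm and lump1 above 0.3 N or contact force between any of the fingers, the arm and lump2 above 0.3 N or contact force between any of the fingers, the arm and lump3 above 0.3 N or contact force between any of the fingers, the arm and lump4 above 0.3 N or contact force between any of the fingers, the arm and lump5 above 0.3 N or contact force between any of the fingers, the arm and lump6 above 0.3 N or contact force between any of the fingers, the arm and lump7 above 0.3 N or contact force between any of the fingers, the arm and lump8 above 0.3 N).
It fails at once if a bystander is moved more than 15 mm (distance of any of flux_cup, small_pot, ring_clamp, pliers from where it was at the start of the episode above 0.015 m).
It also fails if it takes over 72 s, if anything falls off the work surface, if the arm or the gripper's body presses on something with over 40 N, if the wrist force passes 120 N, or if a joint passes its speed limit or range.

## Working session

There is one attempt and no reset: what is moved stays moved. The work goes in short steps, Python scripts to look and compute and a shell command to move; the robot and the scene stay as the last step left them, time stands still between calls to the robot, and variables do not carry over. Pictures are saved under pics/ and viewed, and the job is handed in when it is done.

```bash
ls; mkdir -p pics; python3 - <<'E'
from bench import r
import cv2
print(r.get_obs(), r.grasp_offset)
for n in ["scene","top","wrist"]:
    c=r.calibration(n)
    print(n,{k:(v.tolist() if hasattr(v,'tolist') else v) for k,v in c.items()})
for n in ["scene","top"]:
    cv2.imwrite(f"pics/{n}0.png",r.grab_frame(n)[:,:,::-1])
E
```

```text
pics
{'clock': 0.0, 'joints': array([-1.3680786 ,  0.47776798,  0.02233273,  1.55645715, -0.01151511,
        1.10928117, -0.08310508]), 'qvel': array([-0.00045717, -0.00069822, -0.00022707, -0.00079332, -0.00148513,
        0.0003618 ,  0.00111583]), 'tau': array([-5.16722284e-04, -5.96446073e+01,  1.60778783e+00, -2.81201559e+01,
        1.25035390e-02,  9.11889510e-03,  1.34228975e-07]), 'tcp_pos': array([0.20625128, 0.64203703, 0.19724475]), 'orientation': array([-4.86218377e-01, -3.10357364e+00,  2.79338739e-03]), 'contact_force': array([ 0.18389539, -0.0173064 ,  0.38598469]), 'moment': array([-0.04663147, -0.00249416, -0.05389094]), 'grip_width': 0.08520642888261153} 0.0187
scene {'K': [[449.2104515321907, 0.0, 313.6384049937874], [0.0, 449.2104515321907, 237.8265800498344], [0.0, 0.0, 1.0]], 'origin': [0.0024869290932490636, 0.09839922739783821, 0.684537910374272], 'rotation': [0.4652575597981632, -0.7467115524976016, -1.9414357251757695]}
top {'K': [[544.3864804277573, 0.0, 325.1958525429384], [0.0, 544.3864804277573, 227.2213469267506], [0.0, 0.0, 1.0]], 'origin': [0.41875928927725553, -0.15580254963712925, 0.8803314656211616], 'rotation': [0.07276269820544629, -0.0990922226294108, -1.5621776198322792]}
wrist {'K': [[343.51733520867964, 0.0, 318.1804176838878], [0.0, 343.51733520867964, 239.38423198604798], [0.0, 0.0, 1.0]], 'T_tool_cam': [[-0.0009148884500190189, 0.9494488722457989, 0.31392037520731625, 0.07998068691073033], [0.9999992551705054, 0.0011222437703388621, -0.00047982012461132543, 0.0005363828420933414], [-0.0008078598616519238, 0.3139197024082721, -0.9494491917961396, -0.17573464374991749], [0.0, 0.0, 0.0, 1.0]]}
```

View pics/scene0.png

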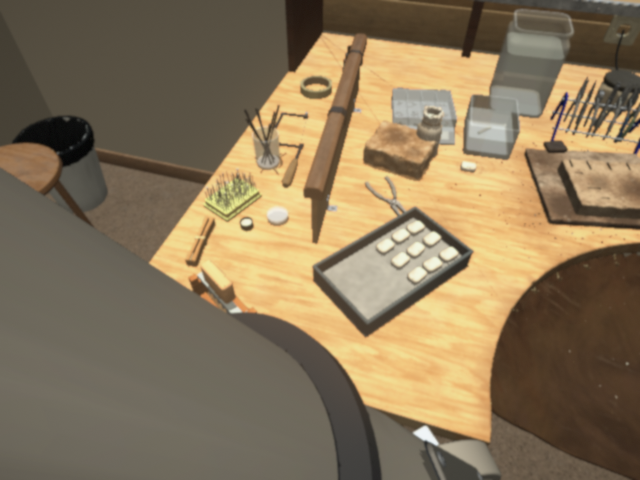

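View pics/top0.png

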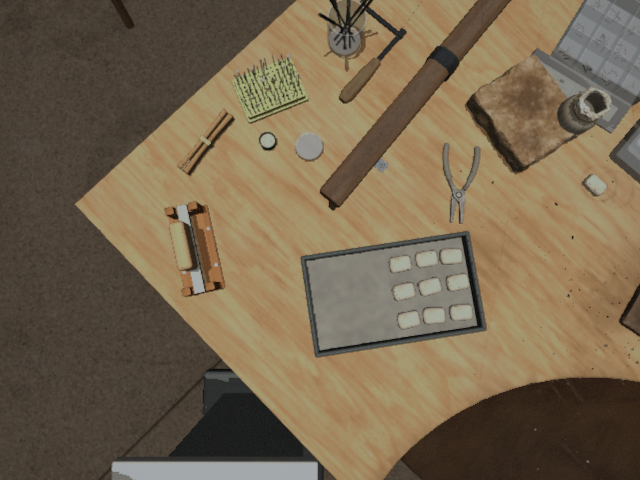

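```bash
cat > h.py <<'E'
import numpy as np, cv2
from scipy.spatial.transform import Rotation as R
def cast(cal,uv,z,tcp=None,ori=None):
    K=cal['K'];u,v=uv
    d=np.array([(u-K[0][2])/K[0][0],-(v-K[1][2])/K[1][1],-1.])
    if 'origin' in cal:
        o=np.array(cal['origin']);M=R.from_rotvec(cal['rotation']).as_matrix()
    else:
        T=np.array(cal['T_tool_cam']);W=np.eye(4);W[:3,:3]=R.from_rotvec(ori).as_matrix();W[:3,3]=tcp
        A=W@T;o=A[:3,3];M=A[:3,:3]
    d=M@d;return o+d*(z-o[2])/d[2]
E
python3 - <<'E'
import cv2
t=cv2.imread('pics/top0.png')
a=cv2.resize(t[190:310,140:300],None,fx=5,fy=5,interpolation=cv2.INTER_CUBIC)
b=cv2.resize(t[220:365,295:495],None,fx=4,fy=4,interpolation=cv2.INTER_CUBIC)
cv2.imwrite('pics/a.png',a);cv2.imwrite('pics/b.png',b)
E
```

```text
(no output)
```

View pics/a.png

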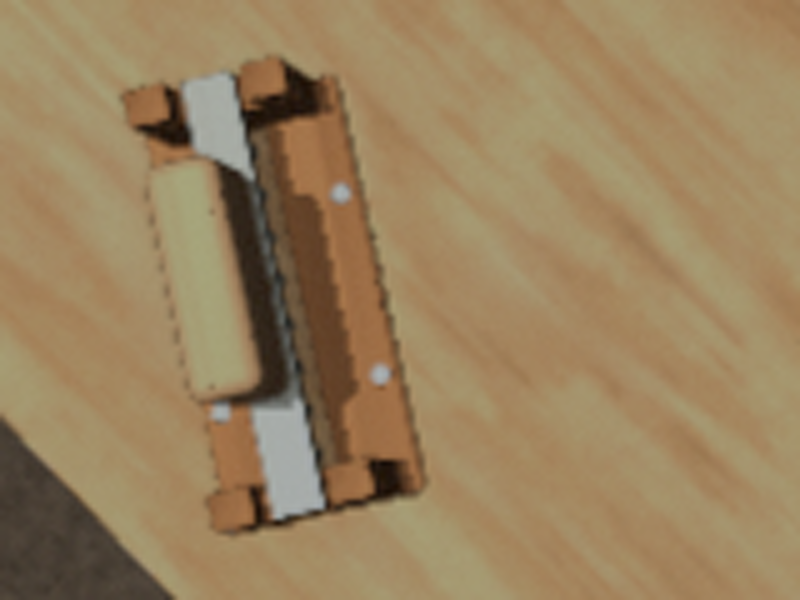

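View pics/b.png

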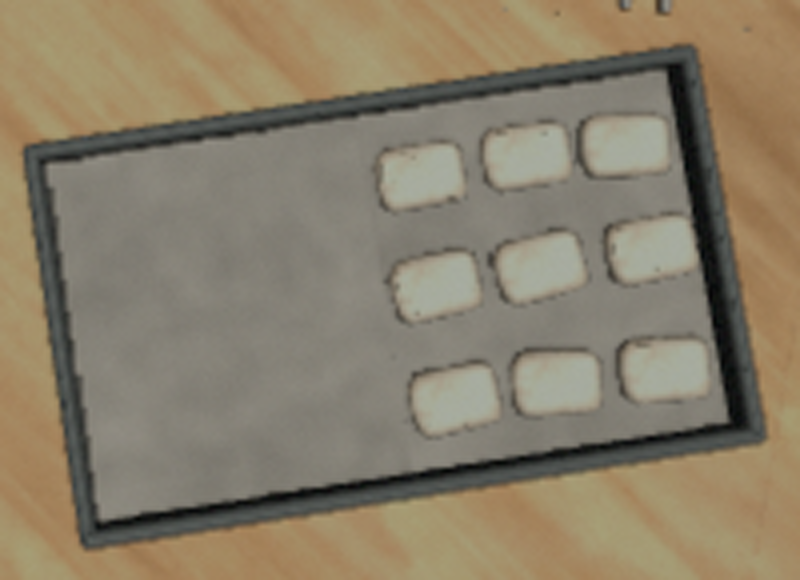

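```bash
python3 - <<'E'
from bench import r
from h import *
c=r.calibration('top'); f=lambda p,s,o:(o[0]+(p[0]+.5)/s-.5,o[1]+(p[1]+.5)/s-.5)
B=[cast(c,f(p,4,(295,220)),.048) for p in [(26,147),(694,46),(765,438),(87,548)]]
B=np.array(B);print(B.round(4));print([np.linalg.norm(B[i]-B[i-1]).round(4) for i in range(4)])
ctr=B.mean(0);ey=(B[0]+B[3]-B[1]-B[2]);ey[2]=0;ey/=np.linalg.norm(ey);ex=np.array([ey[1],-ey[0],0])
print('pan',ctr,ex,np.degrees(np.arctan2(ex[1],ex[0])))
t=cv2.imread('pics/top0.png')[220:365,295:495]
t4=cv2.resize(t,None,fx=4,fy=4,interpolation=cv2.INTER_CUBIC)
h=cv2.cvtColor(t4,cv2.COLOR_BGR2GRAY);m=(h>165).astype('uint8')
# restrict
cs,_=cv2.findContours(m,cv2.RETR_EXTERNAL,cv2.CHAIN_APPROX_NONE)
for k in cs:
    if not 2500<cv2.contourArea(k)<9000: continue
    w=np.array([cast(c,f(p[0],4,(295,220)),.03)for p in k])-ctr
    q=np.c_[w@ex,w@ey]*1000
    rr=cv2.minAreaRect(q.astype('float32'));print(np.round(rr[0],1),np.round(rr[1],1),round(rr[2],1),'y %.1f %.1f'%(q[:,1].min(),q[:,1].max()),'x %.1f %.1f'%(q[:,0].min(),q[:,0].max()))
g=lambda p,z:cast(c,f(p,5,(140,190)),z)
G=np.array([g(p,.112) for p in [(150,165),(215,158),(262,385),(197,402)]]);print('grip',G.mean(0),[np.linalg.norm(G[i]-G[i-1]).round(4) for i in range(4)]);d=G[0]+G[1]-G[2]-G[3];print(np.degrees(np.arctan2(d[1],d[0])))
P=np.array([g(p,.058) for p in [(148,103),(264,77),(232,509),(350,481)]]);print('posts',P.round(4),P.mean(0));d=P[0]+P[1]-P[2]-P[3];print(np.degrees(np.arctan2(d[1],d[0])))
b=np.array([g(p,.048) for p in [(184,82),(234,72),(324,510),(275,520)]]);print('bar',b.mean(0),[np.linalg.norm(b[i]-b[i-1]).round(4) for i in range(4)]);d=b[0]+b[1]-b[2]-b[3];print(np.degrees(np.arctan2(d[1],d[0])))
E
```

```text
[[ 0.4652 -0.133   0.048 ]
 [ 0.506  -0.3903  0.048 ]
 [ 0.3569 -0.4139  0.048 ]
 [ 0.3151 -0.1574  0.048 ]]
[np.float64(0.1521), np.float64(0.2605), np.float64(0.1509), np.float64(0.2598)]
pan [ 0.41082267 -0.2736462   0.048     ] [0.98732183 0.15873126 0.        ] 9.133261621106167
grip [0.4765191  0.03483733 0.112     ] [np.float64(0.0686), np.float64(0.0184), np.float64(0.0658), np.float64(0.0186)]
13.301941116273769
posts [[0.5334 0.0676 0.058 ]
 [0.5416 0.0328 0.058 ]
 [0.4112 0.0381 0.058 ]
 [0.4197 0.0032 0.058 ]] [0.4764642  0.03539199 0.058     ]
13.612023628918738
bar [0.47618807 0.03596621 0.048     ] [np.float64(0.1374), np.float64(0.0155), np.float64(0.1374), np.float64(0.015)]
13.425249358550124
```

```bash
cat >> h.py <<'E'
def plan(obs,pos,yaw_y_deg):
    """pos world target of TCP, yaw of tool y axis (deg). prints normalised total move"""
    M0=R.from_rotvec(obs['orientation']).as_matrix()
    a=np.radians(yaw_y_deg);ty=np.array([np.cos(a),np.sin(a),0]);tz=np.array([0,0,-1.]);tx=np.cross(ty,tz)
    M1=np.c_[tx,ty,tz]
    w=R.from_matrix(M0.T@M1).as_rotvec()/np.pi
    s=M0.T@(np.array(pos)-obs['tcp_pos'])/.2
    print('turn',w.round(4),'shift',s.round(4))
E
python3 - <<'E'
from bench import r
from h import *
c=r.calibration('top'); f=lambda p,s,o:(o[0]+(p[0]+.5)/s-.5,o[1]+(p[1]+.5)/s-.5)
print('board end',cast(c,(333,207),0),cast(c,(340,200),.05),'pliers',cast(c,(456,222),0))
ctr=np.array([.4108,-.2736,.03]);ex=np.array([.98732,.15873,0]);ey=np.array([-.15873,.98732,0])
t=cv2.imread('pics/top0.png')[220:365,295:495]
t4=cv2.resize(t,None,fx=4,fy=4,interpolation=cv2.INTER_CUBIC)
m=((t4[:,:,2]>165)).astype('uint8')
cs,_=cv2.findContours(m,cv2.RETR_EXTERNAL,cv2.CHAIN_APPROX_NONE)
for k in cs:
    if not 1500<cv2.contourArea(k)<9000: continue
    w=np.array([cast(c,f(p[0],4,(295,220)),.03)for p in k])-ctr
    q=np.c_[w@ex,w@ey]*1000
    rr=cv2.minAreaRect(q.astype('float32'));print(np.round(rr[0],1),np.round(rr[1],1),round(rr[2],1),'y %.1f %.1f'%(q[:,1].min(),q[:,1].max()),'x %.1f %.1f'%(q[:,0].min(),q[:,0].max()))
o=r.get_obs()
plan(o,[.4763,.0354,.20],103.4)
E
```

```text
board end [ 0.54896209 -0.18285893  0.        ] [ 0.55257528 -0.19208557  0.05      ] pliers [ 0.52588335 -0.38421619  0.        ]
[-44.5 -19. ] [18.8 29.7] 5.7 y -33.6 -4.1 x -54.6 -34.6
[-44.4 -59.1] [29.4 18.5] 85.6 y -74.2 -44.5 x -54.5 -34.7
[ -45.9 -101.9] [29.3 18.3] 86.6 y -117.0 -87.4 x -55.4 -36.7
[ -0.5 -18.9] [18.7 29.9] 6.0 y -33.9 -4.1 x -10.4 9.3
[  0.7 -60.8] [18.8 29.4] 6.3 y -75.8 -45.7 x -9.7 10.7
[   1.  -105.7] [18.7 29.2] 3.4 y -120.1 -91.2 x -8.8 10.7
[ 25.9 141.1] [13.3 54.8] 88.8 y 134.1 147.6 x -1.5 53.3
[ 42.8 -20.5] [18.9 29. ] 2.5 y -34.8 -6.1 x 33.3 52.6
[ 44.2 -62.7] [19.1 29.5] 0.2 y -77.4 -47.9 x 34.6 53.7
[  42.3 -102.2] [28.8 18.4] 84.4 y -117.2 -87.8 x 32.4 52.0
[96.1 -5.2] [33.7 54. ] 0.6 y -32.4 21.9 x 79.1 112.8
[108.3 106.8] [48.7 22.7] 25.3 y 97.0 125.2 x 85.0 130.7
[99.1 88.7] [64.  23.9] 41.6 y 61.6 107.8 x 79.7 130.0
turn [-5.000e-04 -1.000e-04 -1.734e-01] shift [-2.2131 -2.475  -0.009 ]
```

```bash
python3 -m jog '[0,0,-0.03,-0.16,-0.18,0,1, 0,0,-0.06,-0.32,-0.36,0,1, 0,0,-0.09,-0.48,-0.54,0,1, 0,0,-0.12,-0.64,-0.72,0,1, 0,0,-0.15,-0.8,-0.89,0,1]'; python3 - <<'E'
from bench import r
from h import *
plan(r.get_obs(),[.4763,.0354,.17],103.4)
E
```

```text
clock: 0.6
tcp_pos: [0.3046, 0.4214, 0.1973]
orientation: [0.258, -3.13, 0.004]
contact_force: [0.7, 0.2, -0.1]
grip_width: 0.0851
turn [-0.0007 -0.0003 -0.0221] shift [-0.5317 -2.0439  0.1404]
```

```bash
python3 -m jog '[0,0,-0.02,-0.05,-0.2,0,1, 0,0,-0.022,-0.11,-0.42,0,1, 0,0,-0.022,-0.17,-0.65,0,1, 0,0,-0.022,-0.22,-0.86,0,1, 0,0,-0.022,-0.26,-1,0,1]';python3 -m jog '[0,0,0,-0.06,-0.22,0,1, 0,0,0,-0.12,-0.45,0.05,1, 0,0,0,-0.18,-0.68,0.1,1, 0,0,0,-0.22,-0.85,0.13,1, 0,0,0,-0.22,-0.85,0.13,1]'; python3 - <<'E'
from bench import r
from h import *
plan(r.get_obs(),[.4763,.0354,.17],103.4)
cv2.imwrite('pics/w1.png',r.grab_frame('wrist')[:,:,::-1])
E
```

```text
clock: 1.1
tcp_pos: [0.3892, 0.2291, 0.1975]
orientation: [0.361, -3.119, 0.005]
contact_force: [0.7, 0.6, 1.0]
grip_width: 0.0852
clock: 1.6
tcp_pos: [0.4716, 0.0681, 0.1711]
orientation: [0.348, -3.12, 0.008]
contact_force: [0.4, 0.6, -0.3]
grip_width: 0.086
turn [-0.0016 -0.001  -0.0038] shift [ 0.0132 -0.1644  0.0064]
```

View pics/w1.png

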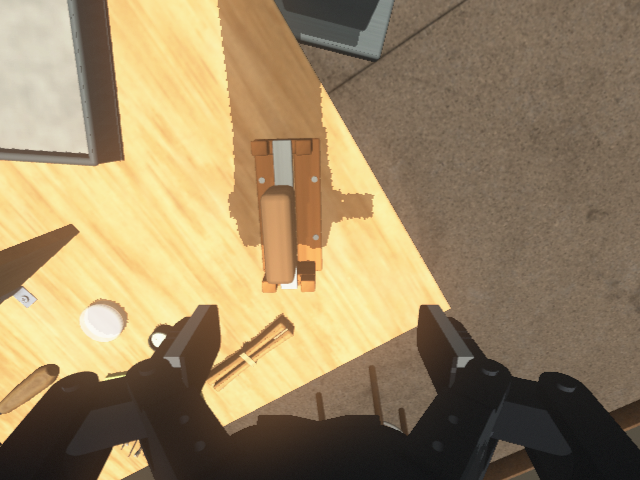

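```bash
python3 -m jog '[0,0,-0.004,0.013,-0.165,0,1, 0,0,-0.004,0.013,-0.165,0,1, 0,0,-0.004,0.013,-0.165,0.1,1]'; python3 - <<'E'
from bench import r
from h import *
plan(r.get_obs(),[.4763,.0354,.07],103.4)
o=r.get_obs();cv2.imwrite('pics/w2.png',r.grab_frame('wrist')[:,:,::-1]);np.save('w2.npy',np.r_[o['tcp_pos'],o['orientation']])
E
```

```text
clock: 1.95
tcp_pos: [0.4774, 0.0391, 0.1532]
orientation: [-0.372, 3.117, -0.004]
contact_force: [0.5, -0.3, 0.0]
grip_width: 0.0855
turn [-0.0009  0.0006  0.0011] shift [ 0.0105 -0.0156  0.4161]
```

View pics/w2.png

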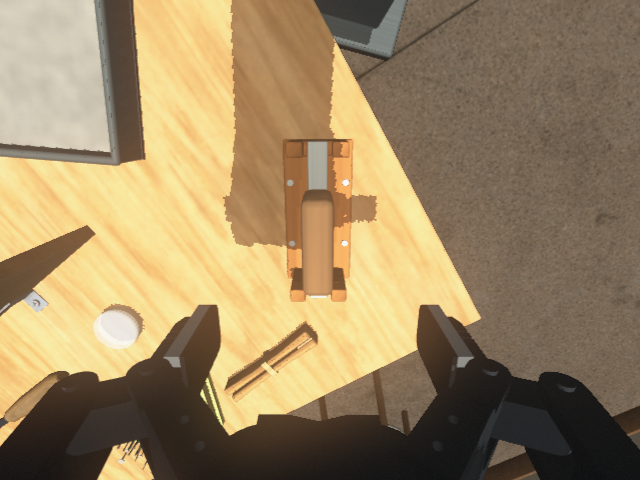

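```bash
python3 -m jog '[0,0,0.001,0.01,-0.016,0.15,1, 0,0,0.001,0.01,-0.016,0.3,1, 0,0,0.001,0.01,-0.016,0.4,1, 0,0,0.001,0.01,-0.016,0.416,1, 0,0,0.001,0.01,-0.016,0.416,1]' 90; python3 - <<'E'
from bench import r
from h import *
plan(r.get_obs(),[.4763,.0354,.07],103.4)
E
```

```text
clock: 2.5
tcp_pos: [0.4724, 0.0363, 0.0661]
orientation: [0.371, -3.114, 0.005]
contact_force: [0.9, 0.6, 1.9]
grip_width: 0.0855
turn [-0.0009 -0.0019  0.001 ] shift [-0.0179 -0.0092 -0.0197]
```

```bash
python3 -m jog '[0,0,0.001,-0.018,-0.009,-0.02,1, 0,0,0.001,-0.018,-0.009,-0.02,1, 0,0,0.001,-0.018,-0.009,-0.02,1]'; python3 - <<'E'
from bench import r
from h import *
plan(r.get_obs(),[.4763,.0354,.07],103.4)
E
```

```text
clock: 2.8
tcp_pos: [0.4774, 0.0358, 0.0712]
orientation: [0.366, -3.117, 0.005]
contact_force: [0.5, -0.9, 0.0]
grip_width: 0.0854
turn [-0.0008 -0.0012  0.0001] shift [ 0.0056 -0.0006  0.0059]
```

```bash
python3 -m jog '[0,0,0,0,0,0,0.4, 0,0,0,0,0,0,0.2, 0,0,0,0,0,0,0, 0,0,0,0,0,0,0, 0,0,0,0,0,0,0, 0,0,0,0,0,0,0, 0,0,0,0,0,0,0, 0,0,0,0,0,0,0]' 90; python3 - <<'E'
from bench import r
for i in range(3): o=r.get_obs();print(o['tcp_pos'],o['orientation'],o['contact_force'],o['grip_width'])
E
```

```text
clock: 3.6
tcp_pos: [0.4773, 0.0359, 0.0715]
orientation: [0.367, -3.117, 0.004]
contact_force: [-1.5, -0.2, 5.6]
grip_width: 0.0189
[0.47734392 0.03587522 0.07150693] [ 0.36668949 -3.11650421  0.00429324] [-1.50304304 -0.19452916  5.58389311] 0.018892046362623708
[0.47734392 0.03587522 0.07150693] [ 0.36668949 -3.11650421  0.00429324] [-1.50304304 -0.19452916  5.58389311] 0.018892046362623708
[0.47734392 0.03587522 0.07150693] [ 0.36668949 -3.11650421  0.00429324] [-1.50304304 -0.19452916  5.58389311] 0.018892046362623708
```

```bash
python3 -m jog '[0,0,0,0,0,-0.03,0, 0,0,0,0,0,-0.1,0, 0,0,0,0,0,-0.18,0, 0,0,0,0,0,-0.26,0, 0,0,0,0,0,-0.36,0, 0,0,0,0,0,-0.4,0, 0,0,0,0,0,-0.4,0, 0,0,0,0,0,-0.4,0]'; python3 - <<'E'
from bench import r
from h import *
o=r.get_obs();print(o['contact_force'])
C=np.array([.4108,-.2736,0]);ex=np.array([.98732,.15873,0]);ey=np.array([-.15873,.98732,0])
p=C+ex*.006+ey*.085; p[2]=.15; print(p)
plan(o,p,99.13)
cv2.imwrite('pics/t1.png',r.grab_frame('top')[:,:,::-1])
cv2.imwrite('pics/w3.png',r.grab_frame('wrist')[:,:,::-1])
E
```

```text
clock: 4.4
tcp_pos: [0.4771, 0.0361, 0.1509]
orientation: [0.367, -3.116, 0.004]
contact_force: [-0.5, 0.1, -2.0]
grip_width: 0.0189
[-0.48833292  0.12149441 -2.03637846]
[ 0.40323187 -0.18872542  0.15      ]
turn [-0.0008 -0.0014  0.0239] shift [ 0.6204 -1.0076  0.0099]
```

View pics/t1.png

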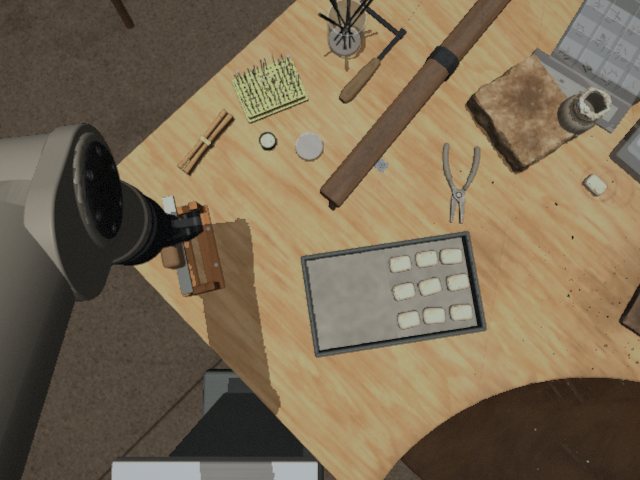

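View pics/w3.png

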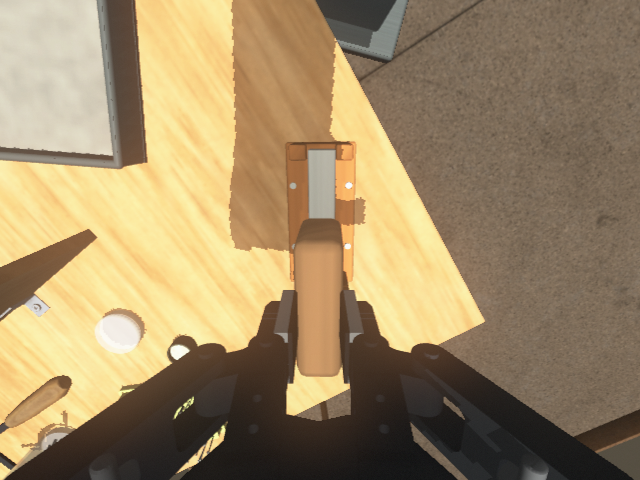

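```bash
python3 -m jog '[0,0,0.003,0.06,-0.1,0,0, 0,0,0.006,0.12,-0.2,0,0, 0,0,0.009,0.2,-0.33,0,0, 0,0,0.012,0.28,-0.46,0,0, 0,0,0.015,0.36,-0.59,0,0, 0,0,0.018,0.44,-0.72,0,0, 0,0,0.02,0.52,-0.85,0,0, 0,0,0.023,0.58,-0.95,0,0, 0,0,0.024,0.62,-1,0,0, 0,0,0.024,0.62,-1,0,0]'; python3 - <<'E'
from bench import r
from h import *
o=r.get_obs();print(o['contact_force'])
C=np.array([.4108,-.2736,0]);ex=np.array([.98732,.15873,0]);ey=np.array([-.15873,.98732,0])
p=C+ex*.005+ey*.095; p[2]=.11; print(p)
plan(o,p,99.13)
cv2.imwrite('pics/t2.png',r.grab_frame('top')[:,:,::-1])
cv2.imwrite('pics/w4.png',r.grab_frame('wrist')[:,:,::-1])
E
```

```text
clock: 5.5
tcp_pos: [0.4015, -0.1884, 0.1513]
orientation: [0.244, -3.126, 0.005]
contact_force: [-0.1, 0.1, -1.2]
grip_width: 0.0189
[-0.08093662  0.09708731 -1.15965872]
[ 0.40065725 -0.17901095  0.11      ]
turn [-0.0009 -0.0022 -0.0011] shift [-0.0044  0.0477  0.2062]
```

View pics/t2.png

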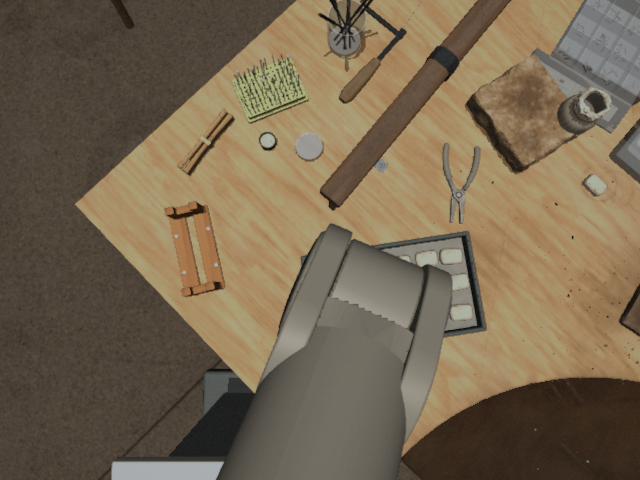

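View pics/w4.png

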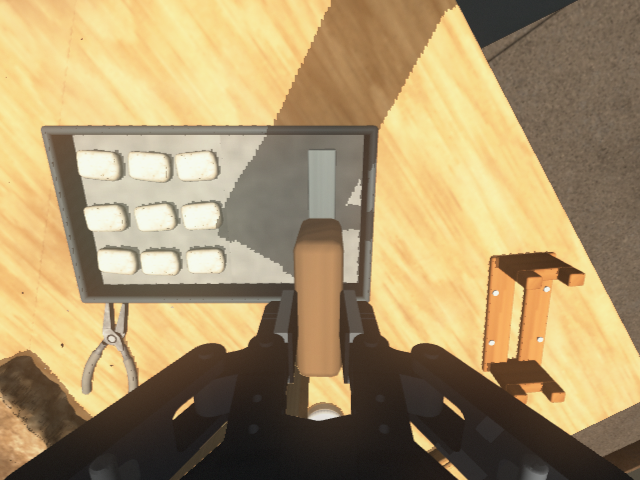

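```bash
cat >> h.py <<'E'
C=np.array([.4108,-.2736,0]);EX=np.array([.98732,.15873,0]);EY=np.array([-.15873,.98732,0])
def bed(o):
    d=o['tcp_pos']-C; return 'bed x %.1f y %.1f tip z %.2f mm  F %s M %s'%(d@EX*1e3,d@EY*1e3,(o['tcp_pos'][2]-.0685)*1e3,o['contact_force'].round(2),o['moment'].round(2))
def to(o,x,y,tipz,yaw=99.13):
    p=C+EX*x/1e3+EY*y/1e3;p[2]=.0685+tipz/1e3;plan(o,p,yaw)
E
cat > s.py <<'E'
import sys
from bench import r
from h import *
o=r.get_obs();print(bed(o))
if len(sys.argv)>1: to(o,*map(float,sys.argv[1:]))
E
python3 s.py 3 25 30
```

```text
bed x 5.9 y 87.4 tip z 82.89 mm  F [-0.27  0.48 -1.29] M [-0.02 -0.05 -0.02]
turn [-0.0007 -0.0019  0.0001] shift [ 0.0131 -0.3114  0.2652]
```

```bash
python3 -m jog '[0,-0.002,0,0.003,-0.08,0.02,0, 0,-0.002,0,0.006,-0.17,0.07,0, 0,-0.002,0,0.01,-0.25,0.13,0, 0,-0.002,0,0.013,-0.3,0.18,0, 0,-0.002,0,0.013,-0.311,0.22,0, 0,-0.002,0,0.013,-0.311,0.24,0, 0,-0.002,0,0.013,-0.311,0.25,0, 0,-0.002,0,0.013,-0.311,0.25,0, 0,-0.002,0,0.013,-0.311,0.25,0]'; python3 s.py 3 25 30; python3 - <<'E'
from bench import r
import cv2
cv2.imwrite('pics/w5.png',r.grab_frame('wrist')[:,:,::-1])
E
```

```text
clock: 6.5
tcp_pos: [0.4102, -0.2479, 0.1019]
orientation: [-0.252, 3.13, -0.003]
contact_force: [0.1, 0.6, -0.4]
grip_width: 0.0188
bed x 3.5 y 25.5 tip z 33.38 mm  F [ 0.06  0.59 -0.44] M [-0.02  0.05 -0.  ]
turn [-0.0007  0.0003  0.0003] shift [ 0.0024 -0.0024  0.0169]
```

View pics/w5.png

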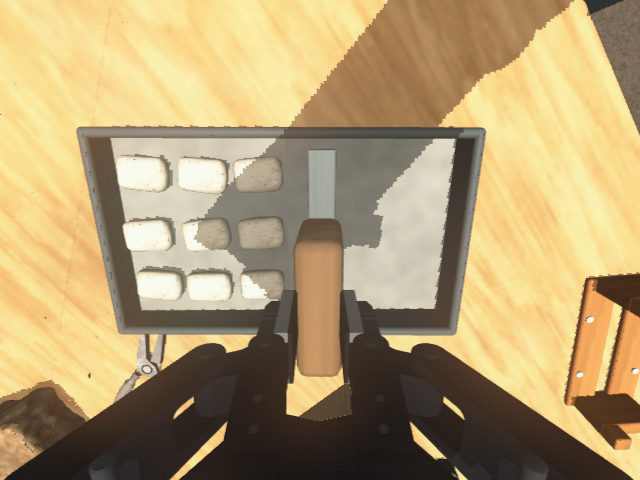

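```bash
python3 -m jog '[0,0,0,0.002,-0.002,0.006,0, 0,0,0,0.002,-0.002,0.012,0, 0,0,0,0.002,-0.002,0.018,0, 0,0,0,0.002,-0.002,0.018,0]'; python3 s.py;  python3 - <<'E'
from bench import r
import cv2
a=cv2.imread('pics/w5.png')[140:320,90:310]
cv2.imwrite('pics/w5z.png',cv2.resize(a,None,fx=3.5,fy=3.3,interpolation=cv2.INTER_CUBIC))
E
```

```text
clock: 6.95
tcp_pos: [0.4097, -0.2484, 0.0982]
orientation: [-0.251, 3.131, -0.003]
contact_force: [-0.8, -1.4, -1.4]
grip_width: 0.0187
bed x 2.9 y 25.0 tip z 29.70 mm  F [-0.83 -1.36 -1.37] M [-0.01  0.02 -0.05]
```

View pics/w5z.png

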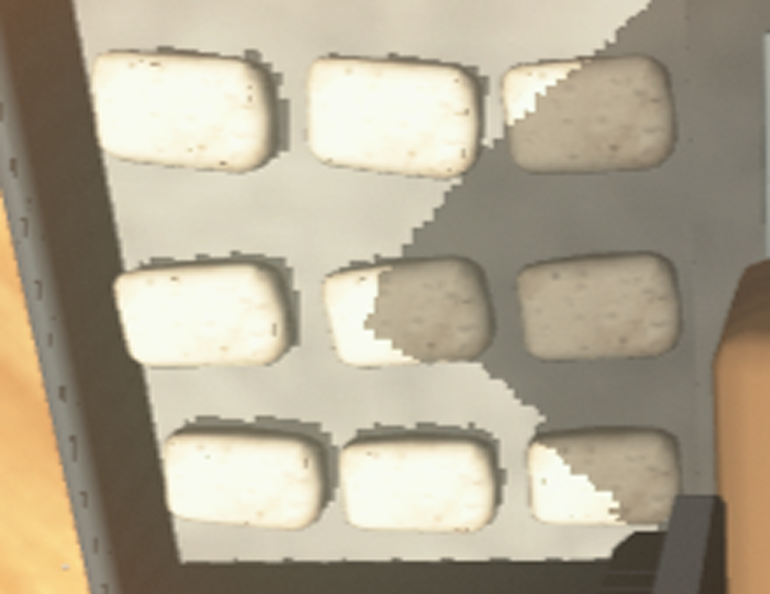

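```bash
python3 - <<'E'
from bench import r
from h import *
c=r.calibration('wrist')
tcp=[0.4102,-0.2479,0.1019];ori=[-0.252,3.13,-.003]
def p(px,z):
    u=90+(px[0]+.5)/3.5-.5;v=140+(px[1]+.5)/3.3-.5
    d=cast(c,(u,v),z,tcp,ori)-C;return np.round([d@EX*1e3,d@EY*1e3],1)
# right silhouettes (z .025), left silhouettes (z .030) 
for name,l,rr in [('back1',(92,110),(275,110)),('mid1',(306,110),(481,110)),('front1',(503,100),(675,110)),('back2',(117,310),(292,310)),('mid2',(324,300),(493,300)),('front2',(517,305),(680,305)),('back3',(167,480),(325,480)),('mid3',(340,480),(497,480)),('front3',(529,470),(680,480))]:
    print(name,p(l,.03),p(l,.025),p(rr,.025))
print('bed edge',p((100,130),.02),p((165,460),.02),'hinge',p((687,40),.019))
# widths
print(p((600,55),.03),p((600,172),.025))
E
```

```text
back1 [ -44.1 -118.8] [ -43.4 -121.8] [-43.5 -83.6]
mid1 [-44.1 -75.1] [-43.5 -77.2] [-43.5 -40.8]
front1 [-46.3 -34.8] [-45.7 -36. ] [-43.5  -0.4]
back2 [   1.3 -121.9] [   2.8 -124.8] [  2.8 -86.3]
mid2 [ -1.2 -76.8] [  0.4 -78.9] [  0.3 -41.8]
front2 [ -0.  -35.4] [  1.5 -36.6] [ 1.5 -0.7]
back3 [  44.2 -118.2] [  46.6 -121.1] [ 46.6 -84.4]
mid3 [ 44.1 -78.8] [ 46.6 -81. ] [ 46.5 -44.6]
front3 [ 41.5 -35.7] [ 43.8 -36.9] [46.5 -2.1]
bed edge [ -38.3 -123.8] [  43.6 -123.6] hinge [-58.1   2. ]
[-55.8 -14.6] [-29.7 -16.7]
```

```bash
python3 - <<'E'
from bench import r
from h import *
c=r.calibration('wrist')
tcp=[0.4102,-0.2479,0.1019];ori=[-0.252,3.13,-.003]
for px in [(308.5,152),(336,152),(322,150)]:
    d=cast(c,px,.0784,tcp,ori)-C;print(d@EX*1e3,d@EY*1e3)
E
python3 -m jog '[0,0,0,0,0,0.003,0, 0,0,0,0,0,0.006,0, 0,0,0,0,0,0.009,0, 0,0,0,0,0,0.012,0]'; python3 s.py
```

```text
-62.20324709095027 20.21603327494695
-62.21053288356369 35.704448883453644
-63.2993776100135 27.815703605366682
clock: 7.35
tcp_pos: [0.4097, -0.2485, 0.0957]
orientation: [-0.251, 3.131, -0.003]
contact_force: [-0.1, -0.2, -1.6]
grip_width: 0.0188
bed x 2.9 y 25.0 tip z 27.24 mm  F [-0.11 -0.19 -1.58] M [-0.03  0.02 -0.06]
```

```bash
python3 - <<'E'
import cv2,numpy as np
a=cv2.imread('pics/w3.png')[130:390,250:390];b=cv2.imread('pics/w5.png')[130:390,250:390];c=cv2.imread('pics/w2.png')[130:390,250:390]
m=np.hstack([a,b,c]);cv2.imwrite('pics/cmp.png',cv2.resize(m,None,fx=1.9,fy=2.2,interpolation=cv2.INTER_CUBIC))
E
```

```text
(no output)
```

View pics/cmp.png

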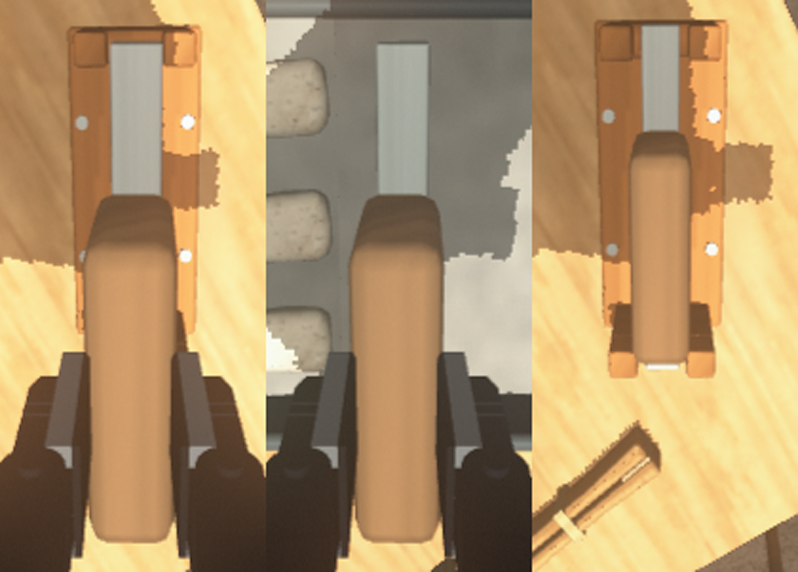

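```bash
python3 - <<'E'
from bench import r
import cv2
a=r.grab_frame('scene')[:,:,::-1]
cv2.imwrite('pics/s2.png',a)
E
```

```text
(no output)
```

View pics/s2.png

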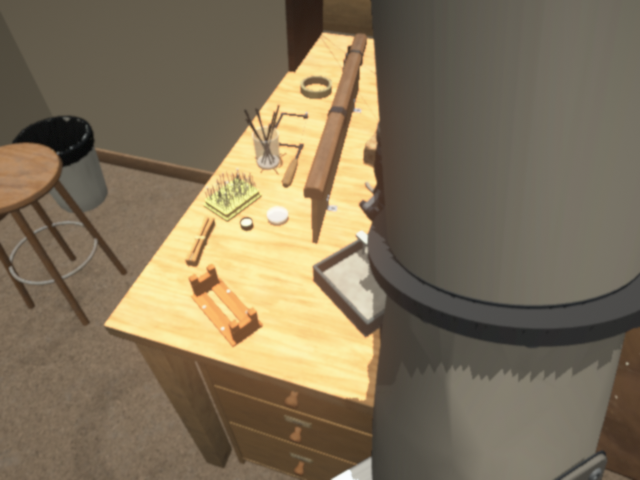

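```bash
python3 -m jog '[0,0,0,0,0,0.003,0, 0,0,0,0,0,0.006,0, 0,0,0,0,0,0.009,0, 0,0,0,0,0,0.012,0]'; python3 s.py
```

```text
clock: 7.8
tcp_pos: [0.4097, -0.2484, 0.0932]
orientation: [-0.251, 3.131, -0.003]
contact_force: [-0.3, -0.4, -2.3]
grip_width: 0.0191
bed x 2.9 y 25.0 tip z 24.71 mm  F [-0.29 -0.35 -2.29] M [-0.03 -0.06 -0.01]
```

```bash
python3 -m jog '[0,0,0,0,0,0.003,0, 0,0,0,0,0,0.006,0, 0,0,0,0,0,0.009,0]'; python3 s.py
```

```text
clock: 8.1
tcp_pos: [0.4097, -0.2484, 0.0914]
orientation: [-0.251, 3.131, -0.003]
contact_force: [-0.2, -0.2, -1.3]
grip_width: 0.0189
bed x 2.9 y 25.0 tip z 22.85 mm  F [-0.23 -0.21 -1.33] M [-0.01  0.    0.04]
```

```bash
python3 -m jog '[0,0,0,0,0,0.003,0, 0,0,0,0,0,0.006,0, 0,0,0,0,0,0.009,0]'; python3 s.py
```

```text
clock: 8.4
tcp_pos: [0.4097, -0.2484, 0.0895]
orientation: [-0.251, 3.131, -0.003]
contact_force: [0.9, 0.0, -1.5]
grip_width: 0.0186
bed x 2.9 y 25.0 tip z 21.01 mm  F [ 0.91  0.   -1.48] M [ 0.06 -0.04 -0.02]
```

```bash
python3 -m jog '[0,0,0,0,0,0.003,0, 0,0,0,0,0,0.006,0]'; python3 s.py
```

```text
clock: 8.6
tcp_pos: [0.4097, -0.2484, 0.0882]
orientation: [-0.251, 3.131, -0.003]
contact_force: [0.4, -0.3, -1.7]
grip_width: 0.0188
bed x 2.9 y 25.0 tip z 19.75 mm  F [ 0.43 -0.29 -1.66] M [-0.03  0.03  0.03]
```

```bash
python3 -m jog '[0,0,0,0,0,0.003,0, 0,0,0,0,0,0.006,0]'; python3 s.py
```

```text
clock: 8.8
tcp_pos: [0.4097, -0.2485, 0.087]
orientation: [-0.251, 3.131, -0.003]
contact_force: [-0.5, 0.2, -0.9]
grip_width: 0.0186
bed x 2.9 y 25.0 tip z 18.50 mm  F [-0.52  0.24 -0.95] M [-0.02  0.02  0.01]
```

```bash
python3 -m jog '[0,0,0,0,0,0.003,0, 0,0,0,0,0,0.006,0]'; python3 s.py
```

```text
clock: 9.0
tcp_pos: [0.4101, -0.2485, 0.0859]
orientation: [-0.251, 3.13, -0.004]
contact_force: [0.7, 0.8, 2.3]
grip_width: 0.019
bed x 3.3 y 24.9 tip z 17.42 mm  F [0.65 0.78 2.26] M [ 0.11 -0.04  0.02]
```

```bash
python3 -m jog '[0,0,0,0,0,0,0]'; python3 s.py
```

```text
clock: 9.1
tcp_pos: [0.4102, -0.2485, 0.086]
orientation: [-0.251, 3.13, -0.003]
contact_force: [0.4, 0.3, -0.3]
grip_width: 0.019
bed x 3.3 y 24.9 tip z 17.48 mm  F [ 0.4   0.25 -0.26] M [ 0.07  0.12 -0.03]
```

```bash
python3 -m jog '[0,0,0,0,0,0.001,0]'; python3 s.py
```

```text
clock: 9.2
tcp_pos: [0.4102, -0.2485, 0.0859]
orientation: [-0.251, 3.13, -0.003]
contact_force: [-0.5, 0.8, 1.8]
grip_width: 0.0189
bed x 3.4 y 24.8 tip z 17.41 mm  F [-0.46  0.75  1.76] M [ 0.13  0.2  -0.01]
```

```bash
python3 -m jog '[0,0,0,0,0.012,0,0, 0,0,0,0,0.025,0,0]'; python3 s.py
```

```text
clock: 9.4
tcp_pos: [0.4094, -0.2437, 0.0859]
orientation: [-0.251, 3.13, -0.004]
contact_force: [0.1, -1.0, -1.1]
grip_width: 0.019
bed x 3.4 y 29.7 tip z 17.44 mm  F [ 0.14 -0.99 -1.13] M [-0.24  0.09 -0.01]
```

```bash
python3 -m jog '[0,0,0,0,0,0.0015,0]'; python3 s.py
```

```text
clock: 9.5
tcp_pos: [0.4096, -0.2435, 0.0858]
orientation: [-0.252, 3.129, -0.004]
contact_force: [-1.6, 0.3, 4.0]
grip_width: 0.0187
bed x 3.6 y 29.9 tip z 17.30 mm  F [-1.56  0.29  4.03] M [-0.04  0.27  0.02]
```

```bash
python3 -m jog '[0,0,0,0,0,-0.01,0, 0,0,0,0,0.05,-0.02,0, 0,0,0,0,0.12,-0.02,0, 0,0,0,0,0.2,-0.02,0, 0,0,0,0,0.25,-0.02,0, 0,0,0,0,0.25,-0.015,0, 0,0,0,0,0.25,-0.01,0]'; python3 s.py 3 80 18
```

```text
clock: 10.2
tcp_pos: [0.4019, -0.1941, 0.0878]
orientation: [-0.253, 3.129, -0.005]
contact_force: [0.0, 0.0, -0.9]
grip_width: 0.0187
bed x 3.8 y 79.9 tip z 19.27 mm  F [ 0.05  0.04 -0.87] M [-0.01 -0.03  0.03]
turn [-0.001   0.0008  0.0006] shift [0.004  0.0005 0.0064]
```

```bash
python3 -m jog '[0,0,0,0,0,0.003,0, 0,0,0,0,0,0.006,0]'; python3 s.py
```

```text
clock: 10.4
tcp_pos: [0.4019, -0.1947, 0.0865]
orientation: [-0.251, 3.129, -0.005]
contact_force: [0.0, -0.0, -1.2]
grip_width: 0.019
bed x 3.8 y 79.3 tip z 18.04 mm  F [ 0.03 -0.04 -1.16] M [-0.02  0.03  0.05]
```

```bash
python3 -m jog '[0,0,0,0,0,0.003,0, 0,0,0,0,0,0.005,0]'; python3 s.py
```

```text
clock: 10.6
tcp_pos: [0.4019, -0.1952, 0.0855]
orientation: [-0.25, 3.129, -0.005]
contact_force: [-0.6, -1.1, -0.2]
grip_width: 0.0187
bed x 3.7 y 78.8 tip z 16.96 mm  F [-0.64 -1.06 -0.19] M [-0.03  0.    0.03]
```

```bash
python3 -m jog '[0,0,0,0,0,0.003,0, 0,0,0,0,0,0.005,0]'; python3 s.py
```

```text
clock: 10.8
tcp_pos: [0.4027, -0.1954, 0.085]
orientation: [-0.25, 3.128, -0.006]
contact_force: [-1.0, 0.8, 9.3]
grip_width: 0.019
bed x 4.4 y 78.5 tip z 16.52 mm  F [-1.01  0.77  9.26] M [0.27 0.37 0.05]
```

```bash
python3 -m jog '[0,0,0,0,0,0.0025,0]'; python3 s.py
```

```text
clock: 10.9
tcp_pos: [0.4029, -0.1955, 0.085]
orientation: [-0.249, 3.127, -0.005]
contact_force: [-2.6, 0.6, 7.3]
grip_width: 0.0193
bed x 4.6 y 78.3 tip z 16.54 mm  F [-2.57  0.55  7.3 ] M [0.35 0.77 0.01]
```

```bash
python3 -m jog '[0,0,0,0,0,-0.02,0, 0,0,0,0,0,-0.06,0, 0,0,0,0,0,-0.1,0, 0,0,0,0,0,-0.13,0, 0,0,0,0,0,-0.13,0]'; python3 s.py 0 -40.3 40
```

```text
clock: 11.4
tcp_pos: [0.4035, -0.1956, 0.1121]
orientation: [-0.249, 3.125, -0.006]
contact_force: [0.3, -0.2, -1.6]
grip_width: 0.0188
bed x 5.2 y 78.1 tip z 43.59 mm  F [ 0.29 -0.2  -1.59] M [0.01 0.06 0.01]
turn [-0.0013  0.0019 -0.    ] shift [ 0.0259 -0.592   0.0203]
```

```bash
python3 -m jog '[0.002,0.001,0,0.003,-0.07,0,0, 0.004,0.002,0,0.006,-0.16,0,0, 0.006,0.002,0,0.01,-0.26,0,0, 0.008,0.002,0,0.014,-0.36,0,0, 0.008,0.002,0,0.018,-0.46,0,0, 0.008,0.002,0,0.022,-0.54,0,0, 0.008,0.002,0,0.026,-0.592,0,0, 0.008,0.002,0,0.026,-0.592,0,0, 0.008,0.002,0,0.026,-0.592,0,0]'; python3 s.py 0 -40.3 40; python3 - <<'E'
from bench import r
import cv2,numpy as np
o=r.get_obs();np.save('w6.npy',np.r_[o['tcp_pos'],o['orientation']])
a=r.grab_frame('wrist')[:,:,::-1]
cv2.imwrite('pics/w6.png',a)
cv2.imwrite('pics/w6z.png',cv2.resize(a[110:310,170:430],None,fx=3,fy=3,interpolation=cv2.INTER_CUBIC))
E
```

```text
clock: 12.3
tcp_pos: [0.4168, -0.3131, 0.1122]
orientation: [-0.249, 3.13, -0.045]
contact_force: [-0.5, 0.1, -2.0]
grip_width: 0.019
bed x -0.3 y -40.0 tip z 43.72 mm  F [-0.54  0.13 -1.96] M [ 0.02 -0.01  0.  ]
turn [-0.0091 -0.0003 -0.0001] shift [-0.0016 -0.0012  0.0187]
```

View pics/w6z.png

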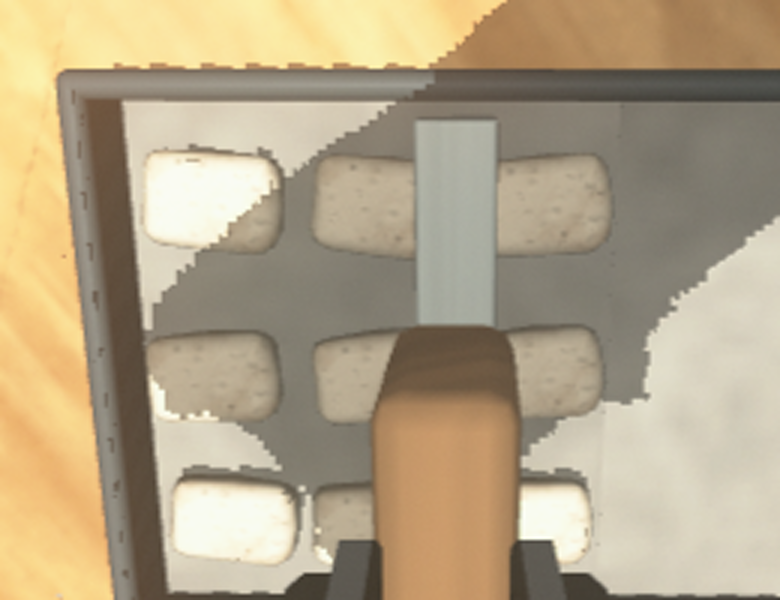

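```bash
python3 - <<'E'
from bench import r
from h import *
c=r.calibration('wrist');w=np.load('w6.npy')
def p(px,z):
    u=170+(px[0]+.5)/3-.5;v=110+(px[1]+.5)/3-.5
    d=cast(c,(u,v),z,w[:3],w[3:])-C;return np.round([d@EX*1e3,d@EY*1e3],1)
print('bar',p((415,119),.0887),p((497,119),.0887), p((497,320),.0887))
for l,rr in [((312,200),(611,200)),((313,375),(604,375)),((312,525),(592,525))]:
    a=p(l,.026);b=p(rr,.026);print(a,b,'gap',a[1]+36,b[1]-36)
print(p((143,200),.026),p((283,200),.026))
E
```

```text
bar [-67.5 -46. ] [-67.5 -30.6] [-28.7 -30.1]
[-43.7 -75.9] [-43.9  -0.5] gap -39.900000000000006 -36.5
[  2.8 -77.6] [ 2.2 -0.1] gap -41.599999999999994 -36.1
[ 47.  -79.8] [46.1 -1.4] gap -43.8 -37.4
[ -43.6 -119.1] [-43.7 -83.3]
```

```bash
python3 -m jog '[0,0,0,0,-0.004,0.015,0, 0,0,0,0,-0.004,0.03,0, 0,0,0,0,-0.004,0.04,0, 0,0,0,0,-0.004,0.045,0, 0,0,0,0,-0.004,0.048,0]'; python3 s.py
```

```text
clock: 12.85
tcp_pos: [0.4171, -0.3136, 0.1025]
orientation: [-0.251, 3.13, -0.045]
contact_force: [-0.1, -0.1, -1.9]
grip_width: 0.0188
bed x -0.1 y -40.5 tip z 34.03 mm  F [-0.14 -0.14 -1.91] M [ 0.02  0.02 -0.  ]
```

```bash
python3 -m jog '[0,0,0,0,0,0.003,0, 0,0,0,0,0,0.006,0, 0,0,0,0,0,0.009,0, 0,0,0,0,0,0.012,0]'; python3 s.py
```

```text
clock: 13.25
tcp_pos: [0.4171, -0.3137, 0.1001]
orientation: [-0.251, 3.13, -0.045]
contact_force: [-0.8, -0.0, -0.5]
grip_width: 0.0187
bed x -0.1 y -40.6 tip z 31.61 mm  F [-0.84 -0.05 -0.47] M [ 0.06 -0.02 -0.02]
```

```bash
python3 -m jog '[0,0,0,0,0,0.003,0, 0,0,0,0,0,0.006,0, 0,0,0,0,0,0.009,0]'; python3 s.py
```

```text
clock: 13.55
tcp_pos: [0.4172, -0.3137, 0.0983]
orientation: [-0.251, 3.13, -0.045]
contact_force: [0.2, 0.1, -0.8]
grip_width: 0.0186
bed x -0.1 y -40.6 tip z 29.79 mm  F [ 0.24  0.1  -0.79] M [-0.02  0.03 -0.03]
```

```bash
python3 -m jog '[0,0,0,0,0,0.003,0, 0,0,0,0,0,0.006,0]'; python3 s.py
```

```text
clock: 13.75
tcp_pos: [0.4171, -0.3138, 0.097]
orientation: [-0.251, 3.13, -0.045]
contact_force: [-0.7, 0.6, -1.7]
grip_width: 0.0191
bed x -0.1 y -40.7 tip z 28.52 mm  F [-0.74  0.63 -1.7 ] M [0.06 0.06 0.  ]
```

```bash
python3 -m jog '[0,0,0,0,0,0.003,0, 0,0,0,0,0,0.006,0, 0,0,0,0,0,0.009,0]'; python3 s.py
```

```text
clock: 14.05
tcp_pos: [0.4172, -0.3138, 0.0952]
orientation: [-0.251, 3.13, -0.045]
contact_force: [0.5, -0.4, -1.4]
grip_width: 0.0188
bed x -0.1 y -40.7 tip z 26.67 mm  F [ 0.45 -0.45 -1.42] M [ 0.01 -0.01 -0.04]
```

```bash
python3 -m jog '[0,0,0,0,0,0.003,0, 0,0,0,0,0,0.006,0]'; python3 s.py
```

```text
clock: 14.25
tcp_pos: [0.4172, -0.314, 0.094]
orientation: [-0.25, 3.13, -0.045]
contact_force: [0.2, -0.0, -2.8]
grip_width: 0.0187
bed x -0.1 y -40.9 tip z 25.46 mm  F [ 0.25 -0.01 -2.77] M [ 0.04  0.04 -0.01]
```

```bash
python3 -m jog '[0,0,0,0,0,0.003,0, 0,0,0,0,0,0.006,0, 0,0,0,0,0,0.009,0, 0,0,0,0,0,0.012,0]'; python3 s.py
```

```text
clock: 14.65
tcp_pos: [0.4172, -0.314, 0.0915]
orientation: [-0.251, 3.13, -0.045]
contact_force: [0.1, 0.4, -0.9]
grip_width: 0.0187
bed x -0.1 y -40.9 tip z 22.99 mm  F [ 0.1   0.43 -0.87] M [-0.01 -0.03 -0.04]
```

```bash
python3 -m jog '[0,0,0,0,0,0.003,0, 0,0,0,0,0,0.007,0]'; python3 s.py
```

```text
clock: 14.85
tcp_pos: [0.4172, -0.314, 0.0901]
orientation: [-0.25, 3.13, -0.045]
contact_force: [0.2, 0.5, -1.1]
grip_width: 0.0191
bed x -0.1 y -40.9 tip z 21.56 mm  F [ 0.23  0.47 -1.13] M [ 0.03  0.05 -0.09]
```

```bash
python3 -m jog '[0,0,0,0,0,0.003,0, 0,0,0,0,0,0.006,0]'; python3 s.py
```

```text
clock: 15.05
tcp_pos: [0.4172, -0.314, 0.0888]
orientation: [-0.251, 3.13, -0.045]
contact_force: [0.3, 0.6, -1.5]
grip_width: 0.0187
bed x -0.1 y -40.9 tip z 20.26 mm  F [ 0.35  0.62 -1.49] M [ 0.03  0.02 -0.04]
```

```bash
python3 -m jog '[0,0,0,0,0,0.003,0]'; python3 s.py
```

```text
clock: 15.15
tcp_pos: [0.4172, -0.3141, 0.0881]
orientation: [-0.251, 3.13, -0.045]
contact_force: [0.9, 0.5, -1.4]
grip_width: 0.019
bed x -0.1 y -41.0 tip z 19.64 mm  F [ 0.89  0.5  -1.38] M [-0.01 -0.01  0.07]
```

```bash
python3 -m jog '[0,0,0,0,0,0.003,0]'; python3 s.py
```

```text
clock: 15.25
tcp_pos: [0.4172, -0.3141, 0.0875]
orientation: [-0.251, 3.13, -0.045]
contact_force: [0.1, 0.2, -1.3]
grip_width: 0.0186
bed x -0.1 y -41.0 tip z 18.97 mm  F [ 0.09  0.23 -1.3 ] M [0.03 0.01 0.05]
```

```bash
python3 -m jog '[0,0,0,0,0,0.002,0]'; python3 s.py
```

```text
clock: 15.35
tcp_pos: [0.4173, -0.3141, 0.0872]
orientation: [-0.251, 3.13, -0.045]
contact_force: [-1.0, 0.6, 3.5]
grip_width: 0.0191
bed x -0.0 y -41.1 tip z 18.68 mm  F [-0.99  0.6   3.51] M [0.16 0.32 0.01]
```

```bash
python3 -m jog '[0,0,0,0,0.01,0.0014,0, 0,0,0,0,0.02,0.0013,0, 0,0,0,0,0.035,0.0012,0, 0,0,0,0,0.05,0.0011,0]'; python3 s.py
```

```text
clock: 15.75
tcp_pos: [0.4162, -0.3046, 0.087]
orientation: [-0.25, 3.129, -0.047]
contact_force: [1.1, -2.9, 1.6]
grip_width: 0.0191
bed x 0.4 y -31.5 tip z 18.51 mm  F [ 1.11 -2.85  1.58] M [-0.72 -0.1   0.02]
```

```bash
python3 -m jog '[0,0,0,0,0.015,0.0016,0, 0,0,0,0,0.03,0.0015,0, 0,0,0,0,0.045,0.0014,0, 0,0,0,0,0.06,0.0013,0]'; python3 s.py
```

```text
clock: 16.15
tcp_pos: [0.4147, -0.2931, 0.0868]
orientation: [-0.25, 3.128, -0.048]
contact_force: [0.4, -3.7, 4.1]
grip_width: 0.0188
bed x 0.8 y -19.9 tip z 18.26 mm  F [ 0.41 -3.74  4.07] M [-1.27 -0.2   0.  ]
```

```bash
python3 -m jog '[0,0,0,0.001,0.015,0.0011,0, 0,0,0,0.002,0.03,0.001,0, 0,0,0,0.003,0.045,0.0009,0, 0,0,0,0.004,0.06,0.0008,0, 0,0,0,0.004,0.075,0.0007,0]'; python3 s.py
```

```text
clock: 16.65
tcp_pos: [0.4119, -0.2787, 0.0865]
orientation: [-0.25, 3.127, -0.05]
contact_force: [0.0, -4.5, 6.0]
grip_width: 0.0191
bed x 0.3 y -5.2 tip z 17.97 mm  F [ 0.03 -4.54  6.02] M [-1.45 -0.19 -0.03]
```

```bash
python3 -m jog '[0,0,0,0,0.015,0.0003,0, 0,0,0,0,0.03,0.0001,0, 0,0,0,0,0.045,-0.0001,0]'; python3 s.py; python3 - <<'E'
from bench import r
import cv2
a=r.grab_frame('wrist')[:,:,::-1]
cv2.imwrite('pics/w7.png',a)
E
```

```text
clock: 16.95
tcp_pos: [0.4106, -0.2697, 0.0863]
orientation: [-0.25, 3.126, -0.05]
contact_force: [0.6, -4.1, 4.5]
grip_width: 0.0185
bed x 0.4 y 3.8 tip z 17.80 mm  F [ 0.64 -4.05  4.5 ] M [-1.46 -0.19 -0.03]
```

View pics/w7.png

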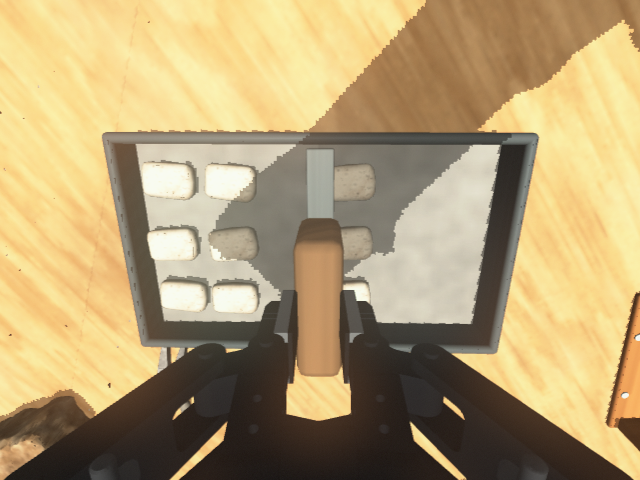

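```bash
python3 -m jog '[0,0,0,0,0.015,0.0009,0, 0,0,0,0.001,0.03,0.0007,0, 0,0,0,0.002,0.045,0.0005,0, 0,0,0,0.002,0.06,0.0003,0, 0,0,0,0.002,0.075,0.0001,0]'; python3 s.py
```

```text
clock: 17.5
tcp_pos: [0.4081, -0.2549, 0.0861]
orientation: [-0.25, 3.126, -0.051]
contact_force: [0.8, -4.9, 5.7]
grip_width: 0.0189
bed x 0.3 y 18.9 tip z 17.55 mm  F [ 0.76 -4.92  5.65] M [-1.61 -0.2   0.01]
```

```bash
python3 -m jog '[0,0,0,0,0.015,0.0005,0, 0,0,0,0.001,0.03,0.0003,0, 0,0,0,0.002,0.045,0.0001,0, 0,0,0,0.002,0.06,-0.0001,0, 0,0,0,0.002,0.075,-0.0003,0]'; python3 s.py
```

```text
clock: 18.0
tcp_pos: [0.4056, -0.2403, 0.0858]
orientation: [-0.25, 3.125, -0.052]
contact_force: [1.3, -5.1, 6.0]
grip_width: 0.019
bed x 0.1 y 33.7 tip z 17.35 mm  F [ 1.27 -5.07  5.96] M [-1.63 -0.21 -0.02]
```

```bash
python3 -m jog '[0,0,0,0,0.015,0.0001,0, 0,0,0,0.001,0.03,-0.0002,0, 0,0,0,0.001,0.045,-0.0004,0, 0,0,0,0.001,0.06,-0.0007,0, 0,0,0,0.001,0.075,-0.001,0]'; python3 s.py
```

```text
clock: 18.5
tcp_pos: [0.403, -0.2254, 0.0856]
orientation: [-0.25, 3.125, -0.052]
contact_force: [0.9, -4.1, 5.3]
grip_width: 0.0189
bed x -0.1 y 48.8 tip z 17.12 mm  F [ 0.9  -4.08  5.25] M [-1.48 -0.12 -0.03]
```

```bash
python3 -m jog '[0,0,0,0,0.015,0.0003,0, 0,0,0,0,0.03,0,0, 0,0,0,0,0.045,-0.0002,0, 0,0,0,0,0.06,-0.0004,0, 0,0,0,0,0.065,-0.0006,0]'; python3 s.py; python3 - <<'E'
from bench import r
import cv2
a=r.grab_frame('wrist')[:,:,::-1]
cv2.imwrite('pics/w8.png',a)
E
```

```text
clock: 19.0
tcp_pos: [0.401, -0.2126, 0.0854]
orientation: [-0.251, 3.125, -0.053]
contact_force: [0.2, -4.5, 5.0]
grip_width: 0.0188
bed x -0.0 y 61.8 tip z 16.92 mm  F [ 0.17 -4.55  5.  ] M [-1.55 -0.2  -0.01]
```

View pics/w8.png

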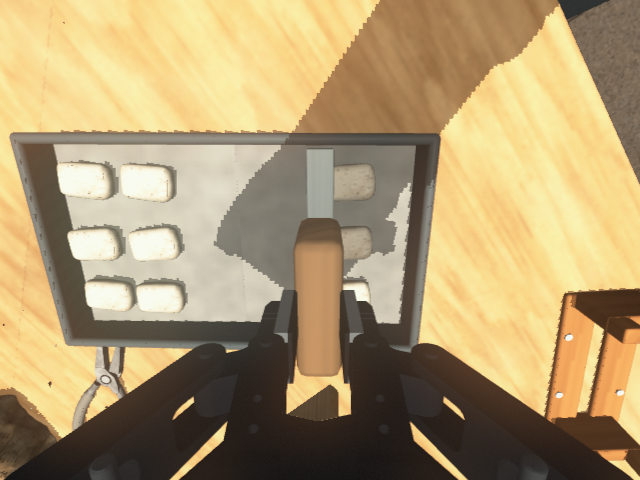

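```bash
python3 -m jog '[0,0,0,0,-0.008,-0.01,0, 0,0,0,0,-0.015,-0.03,0, 0,0,0,0,-0.015,-0.07,0, 0,0,0,0,-0.015,-0.11,0, 0,0,0,0,-0.015,-0.14,0, 0,0,0,0,-0.015,-0.14,0]'; python3 s.py 0 -83.3 43.5
```

```text
clock: 19.65
tcp_pos: [0.4018, -0.2145, 0.1145]
orientation: [-0.251, 3.123, -0.053]
contact_force: [-0.0, 0.2, -1.3]
grip_width: 0.019
bed x 0.5 y 59.8 tip z 46.01 mm  F [-0.02  0.2  -1.29] M [ 0.04 -0.01 -0.03]
turn [-0.0109  0.0017  0.0003] shift [ 0.0036 -0.7146  0.0371]
```

```bash
python3 -m jog '[-0.001,0.001,0,0,-0.08,0.003,0, -0.002,0.002,0,0.001,-0.18,0.006,0, -0.002,0.002,0,0.002,-0.28,0.01,0, -0.002,0.002,0,0.003,-0.38,0.014,0, -0.002,0.002,0,0.003,-0.48,0.018,0, -0.002,0.002,0,0.004,-0.58,0.022,0, -0.002,0.002,0,0.004,-0.67,0.026,0, -0.002,0.002,0,0.004,-0.715,0.028,0, -0.002,0.002,0,0.004,-0.715,0.028,0, -0.002,0.002,0,0.004,-0.715,0.028,0]'; python3 s.py 0 -83.3 43.5; python3 - <<'E'
from bench import r
import cv2,numpy as np
o=r.get_obs();np.save('w9.npy',np.r_[o['tcp_pos'],o['orientation']])
a=r.grab_frame('wrist')[:,:,::-1]
cv2.imwrite('pics/w9.png',a)
cv2.imwrite('pics/w9z.png',cv2.resize(a[110:310,220:480],None,fx=3,fy=3,interpolation=cv2.INTER_CUBIC))
cv2.imwrite('pics/t9.png',r.grab_frame('top')[:,:,::-1])
E
```

```text
clock: 20.65
tcp_pos: [0.4237, -0.355, 0.1135]
orientation: [-0.252, 3.13, -0.042]
contact_force: [0.4, -0.4, -1.3]
grip_width: 0.0191
bed x -0.2 y -82.4 tip z 44.99 mm  F [ 0.44 -0.38 -1.32] M [0.   0.01 0.02]
turn [-0.0086 -0.0004  0.0004] shift [-0.001  -0.0044  0.0076]
```

View pics/w9z.png

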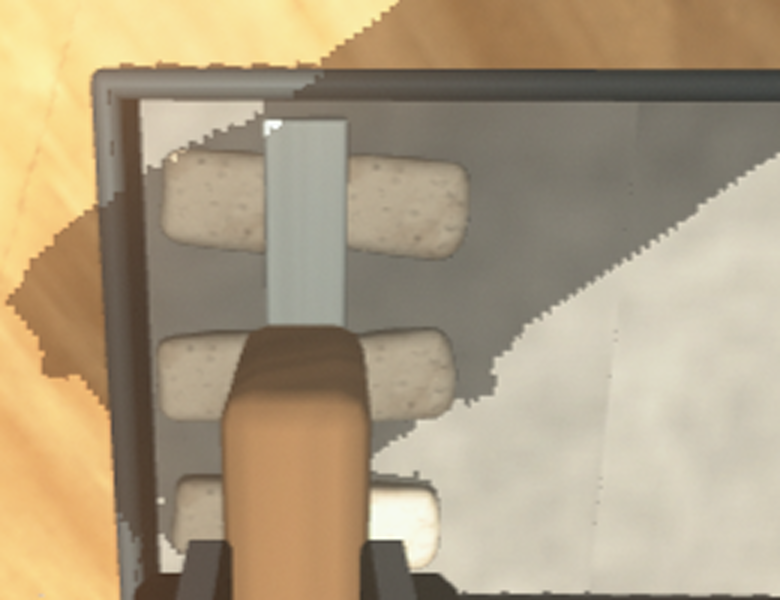

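View pics/t9.png

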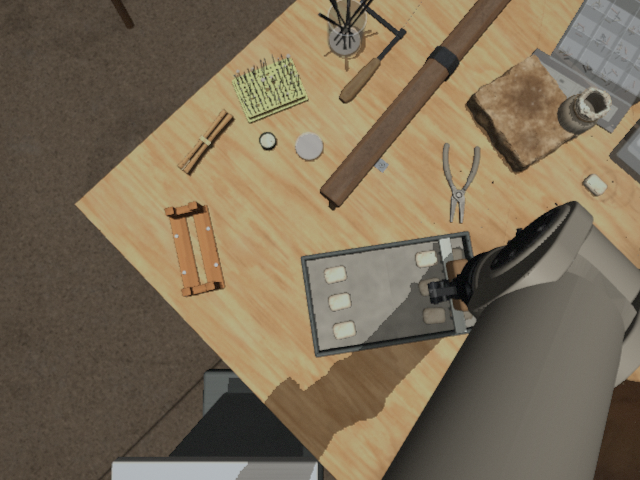

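```bash
python3 - <<'E'
from bench import r
from h import *
c=r.calibration('wrist');w=np.load('w9.npy')
def p(px,z):
    u=220+(px[0]+.5)/3-.5;v=110+(px[1]+.5)/3-.5
    d=cast(c,(u,v),z,w[:3],w[3:])-C;return np.round([d@EX*1e3,d@EY*1e3],1)
print('bar',p((264,119),.090),p((347,119),.090), p((267,320),.09),p((346,320),.090))
for l,rr in [((162,200),(469,200)),((157,375),(455,375)),((173,525),(440,525))]:
    a=p(l,.027);b=p(rr,.027);print(a,b,'gap',a[1]+36,b[1]-36)
E
```

```text
bar [-67.4 -88.7] [-67.4 -73.1] [-28.6 -88.5] [-28.7 -72.7]
[ -43.5 -118.3] [-43.8 -40.8] gap -82.3 -76.8
[   3.  -121.5] [  2.3 -42. ] gap -85.5 -78.0
[  47.2 -118.9] [ 46.2 -44.1] gap -82.9 -80.1
```

```bash
python3 -m jog '[0,0,0,0,-0.0025,0.015,0, 0,0,0,0,-0.0025,0.03,0, 0,0,0,0,-0.0025,0.04,0, 0,0,0,0,-0.0025,0.047,0, 0,0,0,0,-0.0025,0.05,0]'; python3 s.py
```

```text
clock: 21.25
tcp_pos: [0.4239, -0.3553, 0.1034]
orientation: [-0.253, 3.13, -0.042]
contact_force: [-0.0, -0.2, -1.6]
grip_width: 0.0186
bed x -0.0 y -82.7 tip z 34.87 mm  F [-0.01 -0.23 -1.61] M [ 0.03  0.02 -0.01]
```

```bash
python3 -m jog '[0,0,0,0,0,0.003,0, 0,0,0,0,0,0.006,0, 0,0,0,0,0,0.009,0]'; python3 s.py
```

```text
clock: 21.55
tcp_pos: [0.4239, -0.3554, 0.1016]
orientation: [-0.253, 3.13, -0.042]
contact_force: [-0.1, -0.5, -1.1]
grip_width: 0.0188
bed x -0.0 y -82.8 tip z 33.10 mm  F [-0.1  -0.49 -1.07] M [-0.04  0.03 -0.02]
```

```bash
python3 -m jog '[0,0,0,0,0,0.003,0, 0,0,0,0,0,0.006,0]'; python3 s.py
```

```text
clock: 21.75
tcp_pos: [0.4239, -0.3554, 0.1004]
orientation: [-0.253, 3.13, -0.042]
contact_force: [-0.1, 0.5, -1.8]
grip_width: 0.019
bed x -0.0 y -82.9 tip z 31.89 mm  F [-0.12  0.52 -1.8 ] M [-0.01  0.01 -0.01]
```

```bash
python3 -m jog '[0,0,0,0,0,0.003,0, 0,0,0,0,0,0.006,0]'; python3 s.py
```

```text
clock: 21.95
tcp_pos: [0.424, -0.3555, 0.0991]
orientation: [-0.253, 3.13, -0.042]
contact_force: [-0.0, 0.0, -0.9]
grip_width: 0.019
bed x -0.0 y -82.9 tip z 30.64 mm  F [-0.01  0.   -0.89] M [ 0.08 -0.    0.12]
```

```bash
python3 -m jog '[0,0,0,0,0,0.003,0, 0,0,0,0,0,0.006,0]'; python3 s.py
```

```text
clock: 22.15
tcp_pos: [0.424, -0.3556, 0.0979]
orientation: [-0.253, 3.13, -0.042]
contact_force: [-0.0, -0.1, -1.5]
grip_width: 0.0186
bed x 0.0 y -83.0 tip z 29.42 mm  F [-0.03 -0.14 -1.52] M [ 0.02 -0.03  0.04]
```

```bash
python3 -m jog '[0,0,0,0,0,0.003,0, 0,0,0,0,0,0.006,0]'; python3 s.py
```

```text
clock: 22.35
tcp_pos: [0.4241, -0.3557, 0.0967]
orientation: [-0.253, 3.13, -0.043]
contact_force: [0.1, -1.2, -1.2]
grip_width: 0.019
bed x 0.1 y -83.1 tip z 28.20 mm  F [ 0.08 -1.21 -1.22] M [-0.03 -0.05 -0.03]
```

```bash
python3 -m jog '[0,0,0,0,0.001,0.003,0, 0,0,0,0,0.001,0.006,0, 0,0,0,0,0.001,0.009,0]'; python3 s.py
```

```text
clock: 22.65
tcp_pos: [0.424, -0.3555, 0.0948]
orientation: [-0.253, 3.13, -0.043]
contact_force: [-0.5, -0.5, -1.9]
grip_width: 0.0187
bed x 0.0 y -83.0 tip z 26.30 mm  F [-0.54 -0.53 -1.85] M [ 0.    0.   -0.01]
```

```bash
python3 -m jog '[0,0,0,0,0.001,0.003,0, 0,0,0,0,0.001,0.006,0, 0,0,0,0,0.001,0.009,0]'; python3 s.py
```

```text
clock: 22.95
tcp_pos: [0.4239, -0.3553, 0.0929]
orientation: [-0.253, 3.13, -0.042]
contact_force: [-0.2, 0.2, -0.8]
grip_width: 0.0187
bed x -0.0 y -82.7 tip z 24.42 mm  F [-0.17  0.19 -0.77] M [-0.02  0.03 -0.09]
```

```bash
python3 -m jog '[0,0,0,0,0,0.003,0, 0,0,0,0,0,0.006,0, 0,0,0,0,0,0.009,0]'; python3 s.py
```

```text
clock: 23.25
tcp_pos: [0.4239, -0.3554, 0.0911]
orientation: [-0.253, 3.13, -0.042]
contact_force: [-0.4, 0.1, -1.4]
grip_width: 0.0191
bed x 0.0 y -82.8 tip z 22.59 mm  F [-0.37  0.06 -1.39] M [ 0.07 -0.01  0.09]
```

```bash
python3 -m jog '[0,0,0,0,0,0.003,0, 0,0,0,0,0,0.006,0]'; python3 s.py
```

```text
clock: 23.45
tcp_pos: [0.4239, -0.3553, 0.0898]
orientation: [-0.253, 3.13, -0.042]
contact_force: [-0.0, -0.2, -1.4]
grip_width: 0.019
bed x -0.0 y -82.8 tip z 21.29 mm  F [-0.04 -0.19 -1.42] M [-0.02  0.01 -0.01]
```

```bash
python3 -m jog '[0,0,0,0,0,0.003,0, 0,0,0,0,0,0.005,0]'; python3 s.py
```

```text
clock: 23.65
tcp_pos: [0.4239, -0.3553, 0.0887]
orientation: [-0.253, 3.13, -0.042]
contact_force: [-0.7, -0.9, -0.9]
grip_width: 0.0189
bed x -0.0 y -82.8 tip z 20.22 mm  F [-0.73 -0.87 -0.85] M [ 0.06 -0.04 -0.07]
```

```bash
python3 -m jog '[0,0,0,0,0,0.0025,0]'; python3 s.py
```

```text
clock: 23.75
tcp_pos: [0.4239, -0.3554, 0.0882]
orientation: [-0.253, 3.13, -0.042]
contact_force: [-0.4, -0.8, -0.9]
grip_width: 0.0188
bed x -0.0 y -82.8 tip z 19.70 mm  F [-0.41 -0.84 -0.91] M [-0.01 -0.05 -0.  ]
```

```bash
python3 -m jog '[0,0,0,0,0,0.0015,0]'; python3 s.py
```

```text
clock: 23.85
tcp_pos: [0.4241, -0.3555, 0.088]
orientation: [-0.253, 3.13, -0.043]
contact_force: [0.1, 0.3, 1.6]
grip_width: 0.0186
bed x 0.1 y -83.0 tip z 19.53 mm  F [0.13 0.3  1.56] M [ 0.    0.06 -0.01]
```

```bash
python3 -m jog '[0,0,0,0,0.01,0.0013,0, 0,0,0,0,0.02,0.0012,0, 0,0,0,0,0.035,0.0011,0, 0,0,0,0,0.05,0.001,0]'; python3 s.py
```

```text
clock: 24.25
tcp_pos: [0.4228, -0.3459, 0.0879]
orientation: [-0.253, 3.129, -0.044]
contact_force: [-0.3, -1.3, 2.0]
grip_width: 0.0189
bed x 0.3 y -73.3 tip z 19.39 mm  F [-0.28 -1.28  2.02] M [-0.55 -0.03  0.01]
```

```bash
python3 -m jog '[0,0,0,0,0.015,0.0013,0, 0,0,0,0,0.03,0.0012,0, 0,0,0,0.001,0.045,0.0011,0, 0,0,0,0.002,0.06,0.001,0]'; python3 s.py
```

```text
clock: 24.65
tcp_pos: [0.4208, -0.3343, 0.0876]
orientation: [-0.253, 3.128, -0.045]
contact_force: [0.6, -3.3, 3.5]
grip_width: 0.019
bed x 0.2 y -61.5 tip z 19.13 mm  F [ 0.62 -3.3   3.46] M [-0.9  -0.07  0.05]
```

```bash
python3 -m jog '[0,0,0,0,0.015,0.0011,0, 0,0,0,0,0.03,0.001,0, 0,0,0,0.001,0.045,0.0008,0, 0,0,0,0.002,0.06,0.0006,0, 0,0,0,0.002,0.075,0.0005,0]'; python3 s.py
```

```text
clock: 25.15
tcp_pos: [0.4182, -0.3197, 0.0873]
orientation: [-0.253, 3.128, -0.046]
contact_force: [0.9, -4.0, 4.0]
grip_width: 0.0192
bed x -0.0 y -46.7 tip z 18.81 mm  F [ 0.94 -4.    4.03] M [-1.26 -0.18 -0.  ]
```

```bash
python3 -m jog '[0,0,0,0,0.015,0.0007,0, 0,0,0,0,0.03,0.0006,0, 0,0,0,0,0.045,0.0005,0, 0,0,0,0,0.06,0.0004,0, 0,0,0,0,0.075,0.0003,0]'; python3 s.py
```

```text
clock: 25.65
tcp_pos: [0.416, -0.3051, 0.087]
orientation: [-0.253, 3.127, -0.047]
contact_force: [0.3, -4.0, 5.5]
grip_width: 0.0192
bed x 0.1 y -31.9 tip z 18.50 mm  F [ 0.29 -4.01  5.53] M [-1.47 -0.21 -0.01]
```

```bash
python3 -m jog '[0,0,0,0,0.015,0.0004,0, 0,0,0,0,0.03,0.0002,0, 0,0,0,0,0.045,0.0001,0, 0,0,0,0,0.06,0,0, 0,0,0,0,0.062,0,0]'; python3 s.py
```

```text
clock: 26.15
tcp_pos: [0.414, -0.2927, 0.0867]
orientation: [-0.253, 3.127, -0.048]
contact_force: [-0.1, -4.7, 5.2]
grip_width: 0.0186
bed x 0.1 y -19.3 tip z 18.24 mm  F [-0.07 -4.69  5.19] M [-1.49 -0.17 -0.03]
```

```bash
python3 -m jog '[0,0,0,0,-0.008,-0.01,0, 0,0,0,0,-0.015,-0.03,0, 0,0,0,0,-0.015,-0.08,0, 0,0,0,0,-0.015,-0.14,0, 0,0,0,0,-0.015,-0.2,0, 0,0,0,0,-0.015,-0.26,0, 0,0,0,0,-0.015,-0.3,0, 0,0,0,0,-0.015,-0.3,0]'; python3 s.py 5 85 82; python3 - <<'E'
from bench import r
import cv2
cv2.imwrite('pics/w10.png',r.grab_frame('wrist')[:,:,::-1])
E
```

```text
clock: 26.95
tcp_pos: [0.415, -0.2942, 0.1483]
orientation: [-0.253, 3.124, -0.049]
contact_force: [-0.8, -0.5, -0.8]
grip_width: 0.0187
bed x 0.9 y -21.0 tip z 79.80 mm  F [-0.76 -0.47 -0.81] M [ 0.07 -0.01 -0.02]
turn [-0.0101  0.0013  0.0007] shift [-0.0219  0.5292 -0.0278]
```

View pics/w10.png

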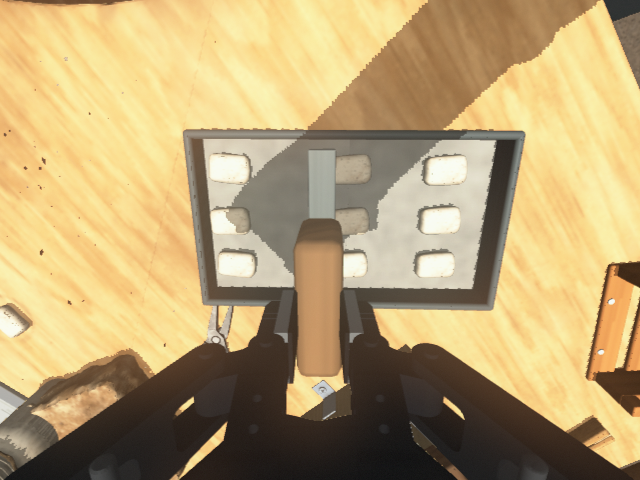

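```bash
python3 - <<'E'
from bench import r
from h import *
o=r.get_obs()
plan(o,[.418,-.15,.151],101)
E
```

```text
turn [-0.0099  0.0008 -0.0097] shift [-0.1328  0.7062 -0.0392]
```

```bash
python3 -m jog '[-0.001,0.001,-0.001,-0.015,0.08,-0.004,0, -0.001,0.001,-0.003,-0.034,0.18,-0.01,0, -0.001,0.001,-0.005,-0.053,0.28,-0.016,0, -0.001,0.001,-0.007,-0.072,0.38,-0.022,0, -0.001,0.001,-0.009,-0.09,0.48,-0.027,0, -0.001,0.001,-0.01,-0.11,0.58,-0.033,0, -0.001,0.001,-0.01,-0.133,0.7,-0.039,0]'; python3 - <<'E'
from bench import r
from h import *
o=r.get_obs();print(bed(o))
plan(o,[.4773,.0345,.151],103.4)
E
```

```text
clock: 27.7
tcp_pos: [0.4177, -0.1507, 0.1506]
orientation: [-0.301, 3.126, -0.044]
contact_force: [0.2, -0.3, -1.7]
grip_width: 0.0186
bed x 26.3 y 120.2 tip z 82.07 mm  F [ 0.24 -0.26 -1.72] M [ 0.08 -0.04 -0.02]
turn [-0.0089 -0.0008 -0.0133] shift [-0.4693  0.8518 -0.0271]
```

```bash
python3 -m jog '[0,-0.001,-0.002,-0.05,0.09,-0.003,0, 0,-0.001,-0.004,-0.11,0.2,-0.006,0, 0,-0.001,-0.006,-0.17,0.31,-0.009,0, 0,-0.001,-0.008,-0.23,0.42,-0.013,0, 0,-0.001,-0.01,-0.29,0.53,-0.017,0, 0,-0.001,-0.012,-0.35,0.64,-0.021,0, 0,-0.001,-0.013,-0.41,0.75,-0.024,0, 0,-0.001,-0.013,-0.45,0.82,-0.027,0, 0,-0.001,-0.013,-0.469,0.852,-0.027,0, 0,-0.001,-0.013,-0.469,0.852,-0.027,0]'; python3 - <<'E'
from bench import r
from h import *
o=r.get_obs();print(bed(o))
plan(o,[.4773,.0345,.151],103.4)
np.save('w11.npy',np.r_[o['tcp_pos'],o['orientation']])
a=r.grab_frame('wrist')[:,:,::-1]
cv2.imwrite('pics/w11z.png',cv2.resize(a[120:400,230:430],None,fx=2.1*1.5,fy=2.1,interpolation=cv2.INTER_CUBIC))
cv2.imwrite('pics/w11.png',a)
E
```

```text
clock: 28.7
tcp_pos: [0.4772, 0.0349, 0.1507]
orientation: [-0.367, 3.117, -0.044]
contact_force: [-0.7, 0.2, -1.4]
grip_width: 0.019
bed x 114.5 y 294.0 tip z 82.20 mm  F [-0.66  0.17 -1.39] M [0.03 0.04 0.  ]
turn [-0.009  -0.0002  0.0001] shift [ 0.     -0.0021 -0.0015]
```

View pics/w11z.png

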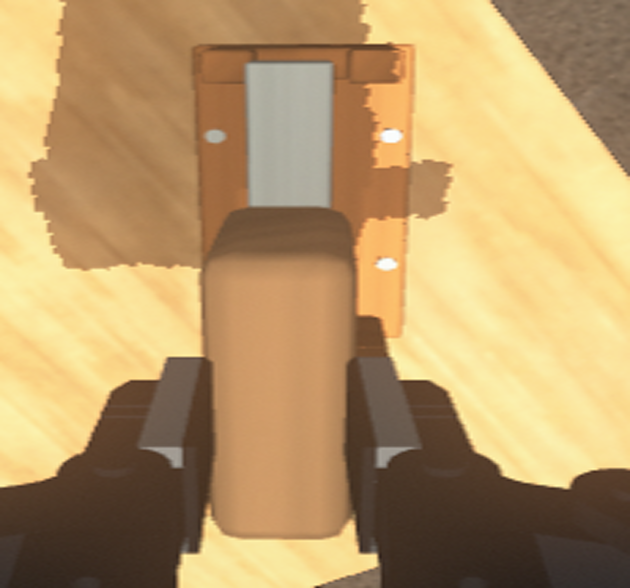

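```bash
python3 - <<'E'
from bench import r
from h import *
c=r.calibration('wrist');w=np.load('w11.npy')
a=np.radians(13.4);RX=np.array([np.cos(a),np.sin(a),0]);RY=np.array([-np.sin(a),np.cos(a),0]);K=np.array([w[0],w[1],0])
def p(px,z):
    u=230+(px[0]+.5)/3.15-.5;v=120+(px[1]+.5)/2.1-.5
    d=cast(c,(u,v),z,w[:3],w[3:])-K;return np.round([d@RX*1e3,d@RY*1e3],1)
print('bar',p((246,62),.127),p((334,62),.127),p((247,205),.127),p((332,205),.127))
print('posts',p((203,65),.055),p((257,65),.055),p((350,65),.055),p((402,65),.055))
print('post outer bottom',p((196,46),.055),p((410,46),.055))
print('base',p((195,60),.006),p((415,60),.006),p((404,335),.006))
E
python3 - <<'E'
import cv2
a=cv2.imread('pics/w11.png')[130:200,280:370]
cv2.imwrite('pics/w11y.png',cv2.resize(a,None,fx=8,fy=8,interpolation=cv2.INTER_CUBIC))
E
```

```text
bar [-67.2  -6.3] [-67.2   9.4] [-27.6  -6.5] [-27.7   9.6]
posts [-61.6 -20.9] [-61.6  -7.8] [-61.7  14.9] [-61.7  27.5]
post outer bottom [-68.3 -22.5] [-68.3  29.2]
base [-60.4 -27.9] [-60.5  35.1] [68.6 36.6]
```

View pics/w11y.png

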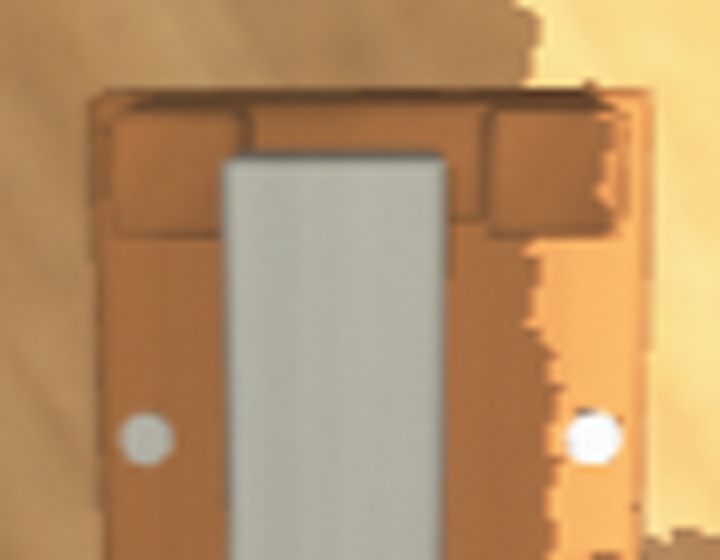

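```bash
python3 -m jog '[0,0,0,0.005,0.01,0,0, 0,0,0,0.005,0.012,0.05,0, 0,0,0,0.005,0.013,0.11,0, 0,0,0,0.005,0.015,0.17,0, 0,0,0,0.005,0.017,0.22,0, 0,0,0,0.005,0.017,0.25,0, 0,0,0,0.005,0.017,0.25,0, 0,0,0,0.005,0.017,0.25,0]'; python3 - <<'E'
from bench import r
from h import *
o=r.get_obs();print(bed(o))
np.save('w12.npy',np.r_[o['tcp_pos'],o['orientation']])
d=o['tcp_pos']-np.array([.4772,.0349,0]);a=np.radians(13.4);print(d[0]*np.cos(a)+d[1]*np.sin(a),-d[0]*np.sin(a)+d[1]*np.cos(a))
a=r.grab_frame('wrist')[:,:,::-1]
cv2.imwrite('pics/w12z.png',cv2.resize(a[130:240,250:390],None,fx=5,fy=5,interpolation=cv2.INTER_CUBIC))
E
```

```text
clock: 29.55
tcp_pos: [0.4756, 0.0355, 0.1006]
orientation: [-0.364, 3.118, -0.045]
contact_force: [0.4, 0.0, -1.6]
grip_width: 0.019
bed x 113.0 y 294.9 tip z 32.14 mm  F [ 0.4   0.02 -1.58] M [ 0.04 -0.03  0.02]
-0.001458792211022665 0.0009275475297871338
```

View pics/w12z.png

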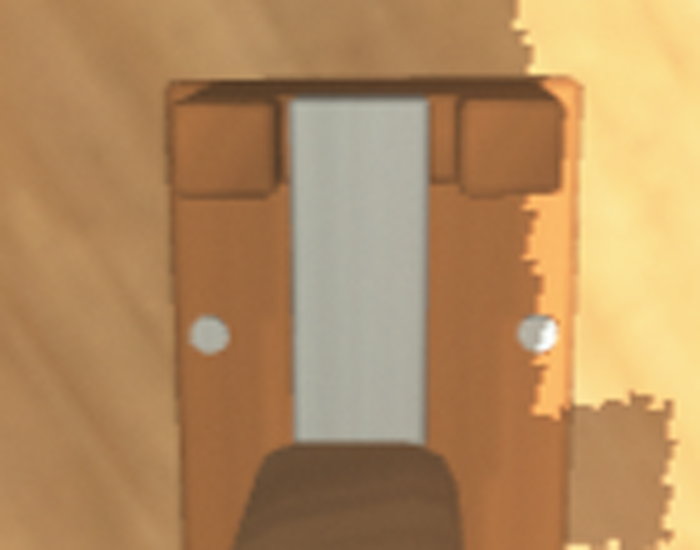

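```bash
python3 -m jog '[0,0,0,0,0.004,0.01,0, 0,0,0,0,0.005,0.03,0, 0,0,0,0,0.006,0.06,0, 0,0,0,0,0.007,0.09,0, 0,0,0,0,0.007,0.11,0, 0,0,0,0,0.0075,0.12,0, 0,0,0,0,0.0075,0.12,0]'; python3 - <<'E'
from bench import r
from h import *
o=r.get_obs();print(bed(o))
a=r.grab_frame('wrist')[:,:,::-1]
cv2.imwrite('pics/w13z.png',cv2.resize(a[130:240,250:390],None,fx=5,fy=5,interpolation=cv2.INTER_CUBIC))
E
```

```text
clock: 30.3
tcp_pos: [0.4753, 0.0362, 0.0764]
orientation: [-0.365, 3.118, -0.045]
contact_force: [-0.5, 0.2, -0.8]
grip_width: 0.0189
bed x 112.9 y 295.7 tip z 7.95 mm  F [-0.49  0.21 -0.77] M [0.06 0.   0.05]
```

View pics/w13z.png

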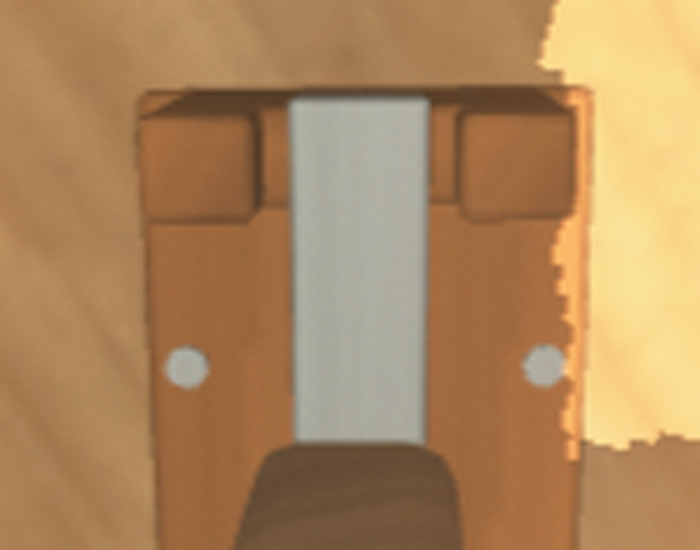

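```bash
python3 -m jog '[0,0,0,0,0,0.005,0, 0,0,0,0,0,0.01,0, 0,0,0,0,0.001,0.015,0, 0,0,0,0,0.001,0.018,0]'; python3 s.py
```

```text
clock: 30.75
tcp_pos: [0.4755, 0.0364, 0.0731]
orientation: [-0.365, 3.117, -0.045]
contact_force: [0.5, -0.0, -2.2]
grip_width: 0.0191
bed x 113.1 y 295.8 tip z 4.57 mm  F [ 0.45 -0.03 -2.18] M [0.05 0.03 0.02]
```

```bash
python3 -m jog '[0,0,0,0,0,0.003,0, 0,0,0,0,0,0.005,0]'; python3 s.py
```

```text
clock: 30.95
tcp_pos: [0.4755, 0.0364, 0.072]
orientation: [-0.365, 3.117, -0.045]
contact_force: [-0.7, -0.2, -0.4]
grip_width: 0.0189
bed x 113.0 y 295.8 tip z 3.52 mm  F [-0.73 -0.17 -0.36] M [ 0.03  0.04 -0.  ]
```

```bash
python3 -m jog '[0,0,0,0,0,0.003,0, 0,0,0,0,0,0.004,0]'; python3 s.py
```

```text
clock: 31.15
tcp_pos: [0.4757, 0.0364, 0.0714]
orientation: [-0.364, 3.117, -0.044]
contact_force: [-1.0, 0.1, 3.0]
grip_width: 0.0191
bed x 113.3 y 295.8 tip z 2.93 mm  F [-1.04  0.05  2.99] M [0.02 0.3  0.05]
```

```bash
python3 -m jog '[0,0,0,0,0,0,0.3, 0,0,0,0,0,0,0.4, 0,0,0,0,0,0,0.6, 0,0,0,0,0,0,0.8, 0,0,0,0,0,0,1, 0,0,0,0,0,0,1, 0,0,0,0,0,0,1, 0,0,0,0,0,0,1]' 40; python3 s.py
```

```text
clock: 31.95
tcp_pos: [0.4757, 0.0365, 0.0714]
orientation: [-0.365, 3.117, -0.044]
contact_force: [0.1, 0.0, -0.9]
grip_width: 0.0852
bed x 113.3 y 295.8 tip z 2.94 mm  F [ 0.13  0.01 -0.92] M [-0.04 -0.03  0.  ]
```

```bash
python3 -m jog '[0,0,0,0,0,-0.04,1, 0,0,0,0,0,-0.12,1, 0,0,0,0,0,-0.24,1, 0,0,0,0,0,-0.36,1, 0,0,0,0,0,-0.48,1, 0,0,0,0,0,-0.6,1, 0,0,0,0,0,-0.6,1]'; python3 - <<'E'
from bench import r
import cv2
cv2.imwrite('pics/w14.png',r.grab_frame('wrist')[:,:,::-1])
cv2.imwrite('pics/t14.png',r.grab_frame('top')[:,:,::-1])
E
```

```text
clock: 32.65
tcp_pos: [0.4772, 0.0402, 0.1949]
orientation: [-0.363, 3.111, -0.042]
contact_force: [0.7, 0.4, -0.9]
grip_width: 0.0855
```

View pics/w14.png

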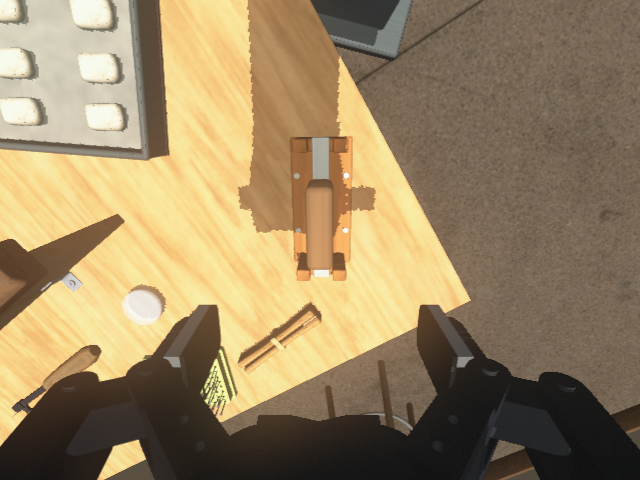

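View pics/t14.png

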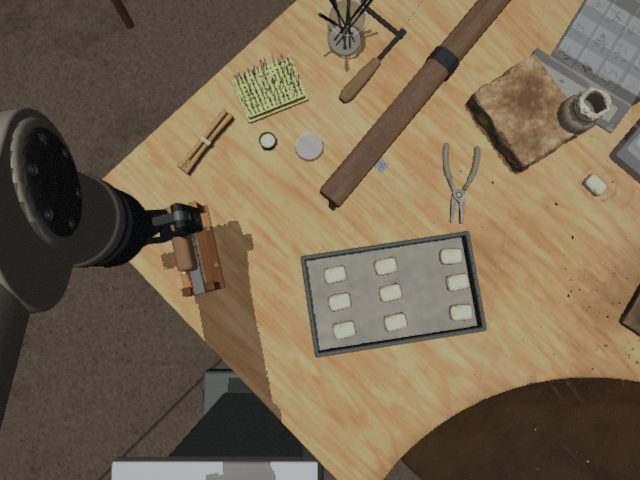

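```bash
python3 - <<'E'
from bench import r
from h import *
c=r.calibration('top'); f=lambda p,s,o:(o[0]+(p[0]+.5)/s-.5,o[1]+(p[1]+.5)/s-.5)
t=cv2.imread('pics/t14.png')[220:365,295:495]
t4=cv2.resize(t,None,fx=4,fy=4,interpolation=cv2.INTER_CUBIC)
m=((t4[:,:,2]>165)).astype('uint8')
cs,_=cv2.findContours(m,cv2.RETR_EXTERNAL,cv2.CHAIN_APPROX_NONE);L=[]
for k in cs:
    if not 1500<cv2.contourArea(k)<9000: continue
    w=np.array([cast(c,f(p[0],4,(295,220)),.03)for p in k])-C
    q=np.c_[w@EX,w@EY]*1000
    rr=cv2.minAreaRect(q.astype('float32'))
    if abs(rr[0][0])<70 and abs(rr[0][1])<126: L.append(rr[0]);print(np.round(rr[0],1),np.round(rr[1],1))
L=np.array(L)
for x in(-33,33):
    for y in(-80,0,80): print(x,y,np.hypot(*(L-[x,y]).T).min().round(1))
g=lambda p,z:cast(c,p,z)
print(r.get_obs()['qvel'].round(4))
E
python3 - <<'E'
import cv2
a=cv2.imread('pics/w14.png')[125:290,270:380]
cv2.imwrite('pics/w14z.png',cv2.resize(a,None,fx=3.5,fy=3.5,interpolation=cv2.INTER_CUBIC))
E
```

```text
[-44.7  82.4] [21.2 31. ]
[-45.2   2. ] [20.8 31.6]
[ -46. -102.] [31.4 20.9]
[-0.8 82.9] [21.  31.4]
[0.7 2.3] [20.8 31.6]
[   0.8 -105.1] [20.9 31.5]
[41.8 82.9] [20.8 31.2]
[42.5  2.5] [21.  31.3]
[  42.6 -102.2] [31.7 20.9]
-33 -80 25.5
-33 0 12.4
-33 80 12.0
33 -80 24.1
33 0 9.8
33 80 9.3
[ 0.0032  0.0253 -0.0028  0.0248 -0.002  -0.0051  0.0006]
```

View pics/w14z.png

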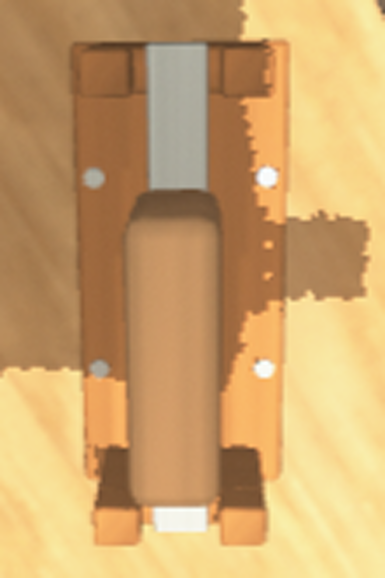

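```bash
python3 -m jog '[0,0,0,0,0,0,1, 0,0,0,0,0,0,1, 0,0,0,0,0,0,1]'; python3 -c "
from bench import r
print(r.hand_in())"
```

```text
clock: 33.05
tcp_pos: [0.4747, 0.0397, 0.1913]
orientation: [-0.365, 3.117, -0.044]
contact_force: [-0.4, 0.3, 0.2]
grip_width: 0.0853
the job is handed in; nothing more can be done
None
```

The lumps are raked out into three even rows, the rake is back in its rack, and the job was handed in at about 33 s of the 72 s allowed. The hand-in reports no verdict, so the results below are my own checks.

**What I did:**
- **Bed:** I touched the rake down at two points on the askew half. It falls gently, which extrapolates to about 2 mm at the bare end.
- **Strokes:** The first stroke moved the front row to y ≈ +83 mm. The second moved the middle row to y ≈ +2 mm. The back row stayed at about -103 mm.
- **Force:** At the ends of the moves the net downward force during raking read about 3 to 7.5 N. The highest reading was about 10.5 N, at one probe touch-down. Peaks in between were not measured.

**Last checks:**
- **Lumps:** The last top picture shows nine separate lumps, none on another. The nearest lump to each field centre is 9 to 26 mm away, against a limit of 42 mm.
- **Rake:** Both bar ends are in the notches, centred and looking upright. It was released at 2.9 mm above the rack origin; about 3 mm is seated.
- **Bystanders:** They look unmoved in the pictures; I did not measure them.

**Disagreements with the description:**
- The lumps lay with their long side along the pan, not across it. The gaps between rows were only about 3 to 7 mm, not 9 mm or more. The teeth still went in without any resistance I could see.
- The rake sat about 1.7° tilted in the grip. I corrected this by tilting the tool.

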